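# Set the entry console for guests: right the tipped cartons, count out the biscuits

## Robot

A 7-joint arm with a two-finger parallel gripper is mounted at the origin on the work surface. World frame = base frame: x ahead of the robot, y to its left, z up, the work surface at z = 0. Lengths are in m, angles in rad, forces in N, time in s.
With the tool pointing down it reaches from about 0.4 to 0.85 m from the base axis. Payload 10.4 kg.
Tool frame: the origin (TCP) lies at the very end of the fingers, on their centre line; the grasp point (between the pads) lies 19 mm behind it; z points along the fingers, y is the line along which they close (so a half turn about z gives the same grasp; the last joint's range is limited). The gripper opens to 87 mm and grips with 3 to 60 N. Pads are 19 mm wide; open, the fingers measure 117 mm over their backs; the gripper's body (75 mm by 190 mm) begins 51 mm behind the grasp point.
Start: joints at [1.139, 0.332, -0.065, 1.46, 0.022, 1.35, -0.088], TCP at [0.248, -0.574, 0.223] pointing down, gripper open.
Joint ranges: [-2.6, 2.6], [-0.5, 2.12], [-1.47, 1.34], [0.16, 2.42], [-1.27, 4.41], [0.06, 2.06], [-2.6, 2.6]. Speed limits (rad/s): [2.22, 2.22, 2.79, 2.79, 3.14, 3.14, 3.14].

## Interface

Orientations are given as a unit quaternion [x, y, z, w].
In Python, from bench import read_state, cams, workorder gives the robot as it stands.
- The arm moves only by the shell command python3 -m crank 'ROWS' [FORCE]. ROWS is text: rows parted by semicolons, each of 5 numbers parted by spaces: the shift along the tool's x, y, z scaled (see below), then the turn about the tool's z scaled (see below), then the opening, from -1 (shut) to 1 (fully open). In form: dx dy dz yaw jaw; .... A call has 1 to 10 rows; each row shifts and turns the commanded pose from where the row before left it, along the tool's axes as they then stand; what a row does not reach is not made up. The controller multiplies each number of a shift by 200 mm and each number of a turn by 90 degrees. A row lasts 1/10 s, in which the tool goes at most 50 mm and 8.59 degrees, less where a joint would pass 70% of its speed; a pose out of reach is approached as far as the arm can. A call with a number of a shift or a turn outside -1 to 1 is refused whole. A call with a gripper value outside its range is refused whole. The fingers move at their own pace and stop on an object; FORCE is the grip in N (left out, the last holds). Time passes only in rows, so rows that do not move let the fingers close. It gives the time, the measured TCP pose, the force, the opening and the grip force at its end, in the units of the state.
- read_state(): the state, without advancing time (a new reading comes with each control period).
- cams.camera(name): name is "scene" or "side" or "wrist"; returns a dict with "img" (400x640x3 uint8, blue, green, red), "K" (3x3 intrinsics, pixels), "dist" ([k1, k2, p1, p2, k3] as OpenCV has them; the pictures are not rectified), "xyz" and "attitude" of the camera in the world; the wrist camera has in their place "mount" (4x4, takes a point from camera to tool coordinates, whose origin is the TCP and whose axes are the flange's). Camera axes: x right, y down, z forward; pixel columns grow to the right and rows downward; lengths in m; the calibration is good to about 2 mm. A picture is of the moment at which its call begins: read the wrist's pose just before it. There is no depth.
- workorder.close_job(): hands the job in; it is judged then, once.
The state is a dict: "time": time; "joint_positions": joint angles; "joint_vel": joint speeds; "joint_torque": joint torques, N m; "ee_pos": TCP position; "eef_rot": TCP orientation; "ft_force": force on the tool from outside, world axes, zero at the start; "torque": the same for the moment, N m; "width": finger opening in m; "grip_force": force on a finger pad.
Only numpy, scipy, OpenCV 4.12 (cv2) and the standard library are available. Lean on these libraries where they do the work, as an engineer would, in place of code of your own. Each camera call takes 0.05 s, during which the arm holds its last target. There are 200 camera calls.

## Task

Guests are coming. Stand the tipped-over juice cartons upright, caps up, in the low steel drinks rack, in one row with the cartons already standing there, and lay four of the five biscuit boxes flat in the bamboo tray, leaving the fifth lying flat on the glass. Every carton on the console must end up standing in the rack; leave the bowl, car fob, hand fan and padlock where they are.

Things in the scene. Friction and masses are not known exactly. Their poses are not given: they have to be found in the camera images.
- carton_a: juice carton, white, orange lower half, 48 x 48 x 130 mm, round white cap (24 mm wide, 10 mm high) on its top; 0.2 to 0.35 kg. Origin: centre of the 130 mm body. z: from foot to cap; x, y: square to its sides. Starts lying on its side on the console top (origin at 24 mm). May be absent: no pose then (nor while the fingers hold it).
- carton_b: juice carton, white, orange lower half, 48 x 48 x 130 mm, round white cap (24 mm wide, 10 mm high) on its top; 0.2 to 0.35 kg. Origin: centre of the 130 mm body. z: from foot to cap; x, y: square to its sides. Starts lying on its side on the console top (origin at 24 mm). May be absent: no pose then (nor while the fingers hold it).
- carton_c: juice carton, white, orange lower half, 48 x 48 x 130 mm, round white cap (24 mm wide, 10 mm high) on its top; 0.2 to 0.35 kg. Origin: centre of the 130 mm body. z: from foot to cap; x, y: square to its sides. Starts lying on its side on the console top (origin at 24 mm). May be absent: no pose then (nor while the fingers hold it).
- carton_d: juice carton, white, orange lower half, 48 x 48 x 130 mm, round white cap (24 mm wide, 10 mm high) on its top; 0.2 to 0.35 kg. Origin: centre of the 130 mm body. z: from foot to cap; x, y: square to its sides. Starts standing upright in the rack (origin 68 mm above the console).
- carton_e: juice carton, white, orange lower half, 48 x 48 x 130 mm, round white cap (24 mm wide, 10 mm high) on its top; 0.2 to 0.35 kg. Origin: centre of the 130 mm body. z: from foot to cap; x, y: square to its sides. Starts standing upright in the rack (origin 68 mm above the console).
- box_a: biscuit box of brown card with a paper sleeve, 90 (x) x 44 (y) x 24 mm (z), about 90 g; starts lying flat outside the tray. Origin: its centre. 
- box_b: biscuit box of brown card with a paper sleeve, 90 (x) x 44 (y) x 24 mm (z), about 90 g; starts lying flat outside the tray. Origin: its centre. Starts with box_e lying on top of it.
- box_c: biscuit box of brown card with a paper sleeve, 90 (x) x 44 (y) x 24 mm (z), about 90 g; starts lying flat outside the tray. Origin: its centre. Starts with box_d lying on top of it.
- box_d: biscuit box of brown card with a paper sleeve, 90 (x) x 44 (y) x 24 mm (z), about 90 g; starts lying flat outside the tray. Origin: its centre. Starts on top of box_c.
- box_e: biscuit box of brown card with a paper sleeve, 90 (x) x 44 (y) x 24 mm (z), about 90 g; starts lying flat outside the tray. Origin: its centre. Starts on top of box_b.
- rack: drinks rack, fixed: a shallow steel trough, one lane, 506 mm long along its y and 70 mm wide along its x, floor 3 mm thick, rim 3 mm thick and 14 mm high all round (inside 64 x 500 mm). Origin: centre of its underside, on the console top; its +x side is the side away from the robot. Two cartons stand in it at the start, with a gap of at least 60 mm before, between and after them.
- tray: bamboo tray, fixed: 215 (x) x 285 (y) x 30 mm high, floor and walls 8 mm thick (inside 199 x 269 mm, 22 mm deep), a grip slot drawn in each short side. Origin: centre of its underside, on the console top. Starts empty.
- bowl: white ceramic bowl, 140 mm wide, 55 mm high, loose; leave it alone. Origin: centre of its foot.
- fob: silver car fob, 72 x 36 x 14 mm with a small ring at +x, loose; leave it alone. Origin: centre of its underside.
- fan: folded black plastic hand fan, 205 (x) x 26 x 16 mm, loose; leave it alone. Origin: underside, near its middle.
- padlock: chrome padlock lying flat, body 46 x 52 x 22 mm, shackle reaching 60 mm from the origin along +x, loose; leave it alone. Origin: centre of the body's underside.
Not all that is in view belongs to the job. Leave any yellow look-alike of the carton_a alone.

How it is judged:
By the outcome, as a careful person would: the job done as asked, in the order asked, and still so for the second after the job is handed in, with the robot touching nothing.
Of carton_a, carton_b, carton_c only 2 to 3 are there at a start; the rules pass over those that are not, and their reading is None.
At some moment in a run one of box_a may be knocked a few centimetres aside while the robot is not near it.
Once in a run the grip may slacken for a moment while it holds something.
It also fails if it takes over 210 s, if anything falls off the work surface, if the arm or the gripper's body presses on something with over 40 N, if the wrist force passes 120 N, or if a joint passes its speed limit or range.

## Working session

There is one attempt and no reset: what is moved stays moved. The work goes in short steps, Python scripts to look and compute and a shell command to move; the robot and the scene stay as the last step left them, time stands still between calls to the robot, and variables do not carry over. Pictures are saved under pics/ and viewed, at most 14 in all, crops included, and the job is handed in when it is done.

```bash
ls; mkdir -p pics
python3 - <<'E'
from bench import read_state, cams
import cv2
s=read_state()
for k,v in s.items(): print(k,v)
for n in ["scene","side","wrist"]:
    c=cams.camera(n); cv2.imwrite(f"pics/{n}0.png",c["img"])
    print(n,{k:(v.tolist() if hasattr(v,'tolist') else v) for k,v in c.items() if k!="img"})
E
```

```text
pics
time 0.0
joint_positions [ 1.13938677  0.33288981 -0.06470493  1.46093366  0.02158811  1.34987873
 -0.08849742]
joint_vel [-0.00111198 -0.00026042  0.00140662 -0.00075573  0.00185177 -0.00038443
  0.00018021]
joint_torque [-2.89000300e-04 -6.23259044e+01  2.46149430e-02 -3.89893055e+01
 -6.12769718e-02  3.97129054e-02  2.01038911e-04]
ee_pos [ 0.24829947 -0.57314855  0.22174639]
eef_rot [ 9.79179149e-01  2.02996782e-01 -1.68452803e-04 -6.86941186e-04]
ft_force [-0.17676901  0.29104896 -0.00202156]
torque [-0.05279703  0.02999565 -0.05634118]
grip_force 0.0
width 0.08706246048138425
scene {'K': [[422.6848609477266, 0.0, 315.0606294315569], [0.0, 422.6848609477266, 202.6326050081591], [0.0, 0.0, 1.0]], 'dist': [-0.05602704249556202, 0.0, 0.0, 0.0, 0.0], 'xyz': [1.3106214667155462, -0.227535254473174, 0.8733524977235555], 'attitude': [0.7159616602684307, 0.5844078551177097, -0.24862612703497305, -0.28991621006418306]}
side {'K': [[496.0872024026993, 0.0, 319.0444933471592], [0.0, 496.0872024026993, 197.78452378540055], [0.0, 0.0, 1.0]], 'dist': [-0.103410494685, 0.0, 0.0, 0.0, 0.0], 'xyz': [0.2409716022573696, -1.0871027518191034, 0.9095030481804964], 'attitude': [0.89737777352399, -0.1211295236921362, 0.050562515188379356, -0.4212887396229193]}
wrist {'K': [[331.61792428131025, 0.0, 317.7390902094362], [0.0, 331.61792428131025, 204.58156106330787], [0.0, 0.0, 1.0]], 'dist': [-0.06500551726624741, 0.0, 0.0, 0.0, 0.0], 'mount': [[0.0008717278972931973, -0.9642254280150466, -0.2650821835953341, 0.07261090574378563], [0.9999996091336575, 0.0008013829267476627, 0.0003735209951648357, 0.00039528561394974737], [-0.00014772610531716906, -0.2650824055923027, 0.9642257497196355, -0.1632738503923516], [0.0, 0.0, 0.0, 1.0]]}
```

View pics/scene0.png

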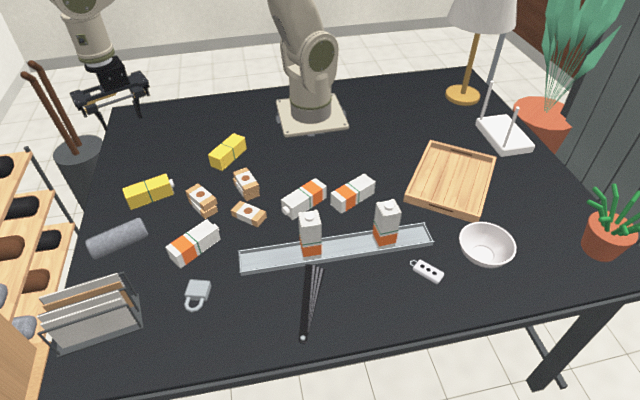

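View pics/side0.png

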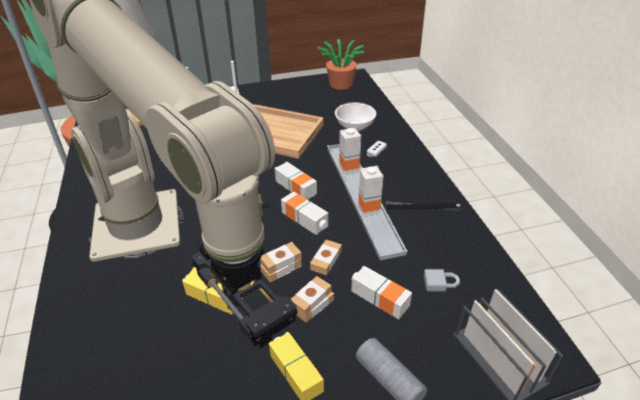

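The scene view shows three tipped orange/white cartons, at pixels (193,243), (304,197) and (353,192), and two standing in the rack at (311,235) and (387,223). Box stacks are at (201,199) and (246,182), with a single box at (248,212). The tray is at (451,180). Two yellow look-alikes, to be left alone, are at (227,151) and (149,191). The side view agrees with this.

```bash
cat > h.py <<'E'
import numpy as np, cv2, math
from scipy.spatial.transform import Rotation as R
from bench import read_state, cams
def view(name):
    "picture plus camera position and rotation in the world"
    s=read_state(); c=cams.camera(name)
    if name=="wrist":
        T=np.eye(4); T[:3,:3]=R.from_quat(s["eef_rot"]).as_matrix(); T[:3,3]=s["ee_pos"]
        T=T@np.array(c["mount"]); c["p"],c["R"]=T[:3,3],T[:3,:3]
    else: c["p"],c["R"]=np.array(c["xyz"]),R.from_quat(c["attitude"]).as_matrix()
    return c
def cast(c,px,z):
    "pixels (n,2) onto the plane at height z"
    u=cv2.undistortPoints(np.array(px,float).reshape(-1,1,2),np.array(c["K"]),np.array(c["dist"])).reshape(-1,2)
    d=np.c_[u,np.ones(len(u))]@c["R"].T
    return c["p"]+d*((z-c["p"][2])/d[:,2])[:,None]
def proj(c,P):
    rv=cv2.Rodrigues(c["R"].T)[0]; return cv2.projectPoints(np.array(P,float).reshape(-1,1,3),rv,-c["R"].T@c["p"],np.array(c["K"]),np.array(c["dist"]))[0].reshape(-1,2)
def heading(s): 
    x=R.from_quat(s["eef_rot"]).as_matrix()[:,0]; return math.degrees(math.atan2(x[1],x[0]))
def plan(x,y,z,hd=None):
    "shift (tool axes, units) at present heading, and turn in units"
    s=read_state(); h=heading(s); M=R.from_quat(s["eef_rot"]).as_matrix()
    d=M.T@(np.array([x,y,z])-s["ee_pos"])/0.2
    t=0
    if hd is not None:
        t=-((hd-h+90)%180-90)/90
    print("t",round(s["time"],1),"at",s["ee_pos"].round(4),"hd",round(h,1),"| shift",d.round(3),"rows>=",math.ceil(np.linalg.norm(d)/.25),"| turn",round(t,4),"rows>=",math.ceil(abs(t)/.0954), "w",round(s["width"],4))
E
python3 - <<'E'
from h import *
c=view("scene")
for n,p,z in [("cA",(193,243),.04),("cB",(304,197),.04),("cC",(353,192),.04),("stand1foot",(312,254),.003),("stand2foot",(388,243),.003),("st1",(201,199),.04),("st2",(246,182),.04),("single",(248,212),.02),("tray",(451,180),.02),("rackL",(240,262),.014),("rackR",(430,234),.014),("bowl",(487,245),.05),("pad",(197,292),0),("y1",(227,151),.04),("y2",(149,191),.04)]:
    print(n,cast(c,[p],z)[0].round(3))
plan(0.5,-0.2,0.45)
E
```

```text
cA [ 0.571 -0.416  0.04 ]
cB [ 0.464 -0.107  0.04 ]
cC [0.474 0.033 0.04 ]
stand1foot [ 0.64  -0.119  0.003]
stand2foot [0.645 0.085 0.003]
st1 [ 0.411 -0.395  0.04 ]
st2 [ 0.366 -0.263  0.04 ]
single [ 0.47  -0.269  0.02 ]
tray [0.465 0.341 0.02 ]
rackL [ 0.636 -0.304  0.014]
rackR [0.648 0.201 0.014]
bowl [0.74  0.309 0.05 ]
pad [ 0.695 -0.415  0.   ]
y1 [ 0.205 -0.311  0.04 ]
y2 [ 0.344 -0.546  0.04 ]
t 0.2 at [ 0.2484 -0.5733  0.2221] hd 23.4 | shift [ 1.896 -1.213 -1.139] rows>= 11 | turn 0 rows>= 0 w 0.087
```

```bash
python3 -m crank '0 0 -0.24 0 1;0.18 -0.12 -0.1 0 1;0.18 -0.12 -0.1 0 1;0.18 -0.12 -0.1 0 1;0.18 -0.12 -0.1 0 1;0.18 -0.12 -0.1 0 1;0.18 -0.12 -0.1 0 1;0.18 -0.12 -0.1 0 1;0.18 -0.12 0 0 1;0 0 0 0 1'
python3 - <<'E'
from h import *
plan(0.45,-0.25,.42,0)
c=view("wrist"); cv2.imwrite("pics/w1.png",c["img"]); print(c["p"])
E
```

```text
time: 1.2
ee_pos: [0.4399, -0.2769, 0.4113]
eef_rot: [0.978, 0.208, 0.001, -0.0]
ft_force: [-0.6, 0.7, 0.7]
width: 0.0868
grip_force: 0.0
t 1.2 at [ 0.4399 -0.2769  0.4113] hd 24.0 | shift [ 0.101 -0.102 -0.043] rows>= 1 | turn 0.2664 rows>= 3 w 0.0868
[ 0.50601625 -0.24787756  0.57477647]
```

View pics/w1.png

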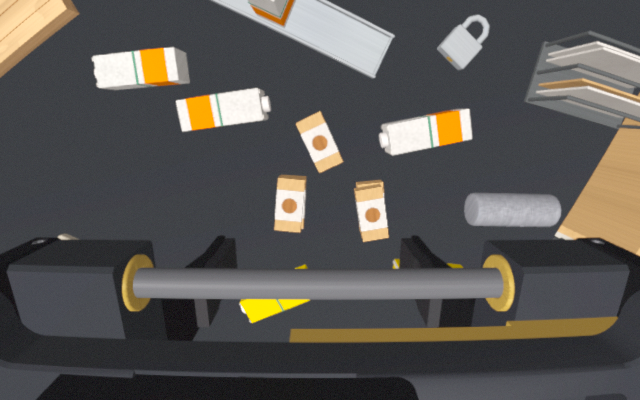

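The wrist view shows carton caps at (266,104) and (384,140), and the left carton's cap end at about (97,70). The single box is at (319,142) and the stacks at (290,205) and (371,211). The rack's end is at (385,55).

```bash
cat > m.py <<'E'
from h import *
def rects(c,mask,z,amin=150):
    "min-area rectangles on plane z: centre, long, short, angle of long axis (deg), pixel centre"
    out=[]
    for k in cv2.findContours(mask,cv2.RETR_EXTERNAL,cv2.CHAIN_APPROX_NONE)[0]:
        if cv2.contourArea(k)<amin: continue
        q=cast(c,k.reshape(-1,2),z)[:,:2]
        (x,y),(w,h),a=cv2.minAreaRect((q*1000).astype(np.float32))
        if w<h: w,h,a=h,w,a+90
        out.append((round(x),round(y),round(w),round(h),round((a+90)%180-90,1),k.reshape(-1,2).mean(0).round().astype(int).tolist()))
    return out
def masks(img):
    H=cv2.cvtColor(img,cv2.COLOR_BGR2HSV); r=lambda a,b:cv2.inRange(H,a,b)
    orange=r((5,180,120),(16,255,255)); brown=r((8,50,90),(20,175,255)); white=r((0,0,135),(180,50,255))
    return orange,brown,white
def obj(img,zero):
    o,b,w=masks(img); k=np.ones((5,5),np.uint8); f=lambda m:cv2.morphologyEx(m,cv2.MORPH_CLOSE,k)
    return o,f(b|w|o)
E
cat > look.py <<'E'
from m import *
c=view("wrist"); o,a=obj(c["img"],0)
a[255:]=0;o[255:]=0
print("orange z24");[print(" ",r) for r in rects(c,o,.024,80)]
print("all z24");[print(" ",r) for r in rects(c,a,.024)]
E
python3 look.py
python3 -m crank '0.1 -0.21 0 0 1;0.1 -0.21 0 0 1;0.1 -0.21 0 0 1;0.1 -0.21 0 0 1;0.1 -0.21 0 0 1;0.1 -0.21 0 0 1;0.1 -0.21 0 0 1;0 0 0 0.09 1;0 0 0 0.09 1;0 0 0 0.09 1'
python3 -m crank '0 0 0 0 1;0 0 0 0 1'
python3 look.py
python3 - <<'E'
from h import *
plan(.45,.1,.42,0)
c=view("wrist"); cv2.imwrite("pics/w2.png",c["img"]); print(c["p"])
E
```

```text
orange z24
  (614, -126, 58, 30, -59.3, [273, 11])
all z24
  (397, -398, 111, 52, 33.5, [370, 208])
  (351, -265, 103, 54, 18.4, [289, 201])
  (467, -268, 93, 47, 49.5, [318, 139])
  (554, -419, 153, 56, -53.9, [432, 127])
  (453, -105, 152, 53, -59.0, [214, 107])
  (458, 42, 156, 59, -62.2, [138, 67])
  (650, -699, 382, 341, -77.4, [579, 150])
  (707, -412, 83, 54, -16.4, [464, 37])
  (632, -173, 267, 74, 89.2, [308, 24])
  (458, 250, 179, 93, -36.7, [27, 26])
time: 2.3
ee_pos: [0.4481, 0.0411, 0.4102]
eef_rot: [1.0, -0.012, -0.0, 0.0]
ft_force: [-0.3, -0.3, 0.1]
width: 0.0868
grip_force: 0.0
time: 2.5
ee_pos: [0.4481, 0.0415, 0.4104]
eef_rot: [1.0, -0.006, -0.0, 0.0]
ft_force: [-0.7, -0.2, 0.3]
width: 0.0866
grip_force: 0.0
orange z24
  (457, -68, 39, 10, -58.3, [384, 153])
  (592, -432, 66, 17, -81.6, [603, 71])
  (623, -112, 65, 40, 43.2, [415, 45])
all z24
  (312, -484, 54, 25, 66.2, [602, 230])
  (328, 600, 116, 98, -89.2, [20, 226])
  (352, -269, 112, 65, 19.8, [493, 211])
  (397, -399, 127, 71, 34.6, [567, 186])
  (453, -112, 146, 62, -59.1, [404, 158])
  (456, 41, 145, 56, -62.4, [320, 153])
  (468, -264, 101, 51, 49.0, [499, 146])
  (556, -424, 171, 71, -55.1, [602, 90])
  (450, 351, 297, 226, -36.8, [137, 154])
  (683, -402, 71, 35, -85.9, [594, 9])
  (645, -51, 501, 94, 89.3, [374, 34])
  (686, 331, 116, 27, 86.4, [128, 6])
t 2.5 at [0.4481 0.0418 0.4104] hd -0.7 | shift [ 0.006 -0.291 -0.048] rows>= 2 | turn -0.0081 rows>= 1 w 0.0871
[0.52079865 0.04071599 0.57367891]
```

View pics/w2.png

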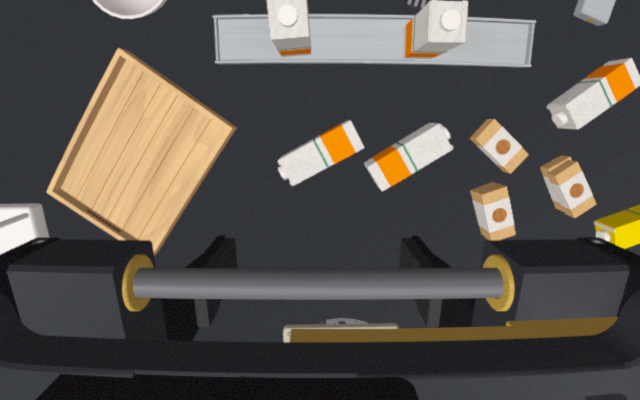

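The second wrist view shows carton C's cap at (287,180), B's cap at (448,135) and A's cap at (560,118). The standing cartons' caps are at (288,14) and (450,20). The rack corners are (216,15), (534,20), (530,66) and (216,62), and the tray corners are (121,50), (236,128), (155,250) and (48,192).

```bash
python3 - <<'E'
from h import *
c=view("wrist")
print("caps",(1000*cast(c,[(288,14),(450,20)],.143)).round())
print("rack",(1000*cast(c,[(216,15),(534,20),(530,66),(216,62)],.014)).round())
t=1000*cast(c,[(121,50),(236,128),(155,250),(48,192)],.03); print("tray",t.round(),t.mean(0))
c=view("side")
plan(.441,.072,.06,-62)
E
python3 -m crank '0 0 0 0.085 1;0 0 0 0.085 1;0 0 0 0.085 1;0 0 0 0.085 1;0 0 0 0.085 1;0 0 0 0.085 1;0 0 0 0.085 1;0 0 0 0.085 1;0 0 0 0 1;0 0 0 0 1'
python3 -c "
from h import *
plan(.441,.072,.1,-62);print(read_state()['joint_positions'].round(2))"
```

```text
caps [[ 637.   74.  143.]
 [ 631. -120.  143.]]
rack [[ 674.  196.   14.]
 [ 668. -306.   14.]
 [ 597. -307.   14.]
 [ 604.  201.   14.]]
tray [[626. 347.  30.]
 [501. 172.  30.]
 [290. 336.  30.]
 [400. 518.  30.]] [454.2572602  343.24641971  30.        ]
t 2.7 at [0.448  0.0423 0.4105] hd -0.8 | shift [-0.037 -0.148  1.753] rows>= 8 | turn 0.6801 rows>= 8 w 0.0872
time: 3.7
ee_pos: [0.4457, 0.0406, 0.4145]
eef_rot: [0.901, -0.433, 0.003, -0.002]
ft_force: [-0.1, -1.2, -0.9]
width: 0.0869
grip_force: 0.0
t 3.7 at [0.4457 0.0406 0.4145] hd -51.4 | shift [-0.143 -0.069  1.572] rows>= 7 | turn 0.1181 rows>= 2 w 0.0869
[ 0.85 -0.09 -0.94  1.5  -0.07  1.68 -2.57]
```

```bash
python3 -m crank '0 0 0.1 -0.094 1;0 0 0.1 -0.094 1;0 0 0.1 -0.094 1;0 0 0.1 -0.094 1;0 0 0.1 -0.094 1;0 0 0.1 -0.094 1;0 0 0.1 -0.094 1;0 0 0.1 -0.094 1;0 0 0.1 -0.094 1;0 0 0.1 -0.094 1'
python3 -m crank '0 0 0 -0.094 1;0 0 0 -0.094 1;0 0 0 -0.094 1;0 0 0 -0.094 1;0 0 0 -0.094 1;0 0 0 -0.094 1;0 0 0 -0.094 1;0 0 0 -0.094 1;0 0 0 -0.094 1;0 0 0 -0.094 1'
python3 - <<'E'
from m import *
plan(.441,.072,.06,118);print(read_state()['joint_positions'].round(2))
c=view("wrist");cv2.imwrite("pics/w3.png",c["img"]); o,a=obj(c["img"],0); a[240:]=0
print(c["p"]);[print(" ",r) for r in rects(c,a,.024)]
E
```

```text
time: 4.7
ee_pos: [0.447, 0.043, 0.2135]
eef_rot: [0.957, 0.291, 0.004, 0.0]
ft_force: [0.1, 0.4, 1.0]
width: 0.087
grip_force: 0.0
time: 5.7
ee_pos: [0.447, 0.043, 0.2142]
eef_rot: [0.512, 0.859, 0.003, 0.003]
ft_force: [0.6, 0.6, -0.2]
width: 0.0873
grip_force: 0.0
t 5.7 at [0.447  0.043  0.2142] hd 118.4 | shift [0.143 0.037 0.771] rows>= 4 | turn 0.0047 rows>= 1 w 0.0873
[ 0.7  -0.03 -0.87  1.88 -0.02  1.27  0.34]
[0.41226731 0.10588416 0.37734076]
  (418, -44, 47, 7, 28.5, [258, 237])
  (737, 148, 86, 37, 39.4, [577, 220])
  (644, 124, 153, 99, -90.0, [497, 194])
  (455, 46, 130, 54, -61.7, [325, 186])
  (705, 285, 104, 30, -49.3, [631, 100])
  (548, 259, 249, 90, 31.5, [491, 28])
  (124, -11, 181, 68, -72.8, [21, 72])
```

```bash
python3 -m crank '0.143 0.037 0 0.005 1;0 0 0.24 0 1;0 0 0.24 0 1;0 0 0.24 0 1;0 0 0.2 0 1;0 0 0.1 0 1;0 0 0 0 1;0 0 0 0 -1;0 0 0 0 -1;0 0 0 0 -1' 8; python3 -m crank '0 0 0 0 -1;0 0 0 0 -1;0 0 0 0 -1;0 0 0 0 -1'; python3 -c "
from h import *
plan(.441,.072,.008,118)"
```

```text
time: 6.75
ee_pos: [0.4429, 0.0712, 0.0117]
eef_rot: [0.52, 0.854, 0.003, 0.004]
ft_force: [0.2, -0.0, 0.1]
width: 0.0701
grip_force: 0.0
time: 7.15
ee_pos: [0.4421, 0.071, 0.0108]
eef_rot: [0.52, 0.854, 0.003, 0.003]
ft_force: [-0.3, -0.0, 5.1]
width: 0.0481
grip_force: 8.0
t 7.2 at [0.4421 0.071  0.0108] hd 117.4 | shift [ 0.007 -0.003  0.014] rows>= 1 | turn -0.0067 rows>= 1 w 0.0481
```

```bash
python3 -m crank '-0.024 0 -0.066 0 -1;-0.024 0 -0.066 0 -1;-0.041 0 -0.058 0 -1;-0.041 0 -0.058 0 -1;-0.055 0 -0.045 0 -1;-0.055 0 -0.045 0 -1;-0.064 0 -0.029 0 -1;-0.064 0 -0.029 0 -1;-0.07 0 -0.012 0 -1;0 0 0 0 -1' 6; python3 -c "
from h import *
plan(.441,.072,.008,118)
c=view('side');cv2.imwrite('pics/s1.png',cv2.resize(c['img'][80:320,200:460],None,fx=2,fy=2))"
```

```text
time: 8.15
ee_pos: [0.4825, -0.0089, 0.0923]
eef_rot: [0.521, 0.854, 0.003, 0.003]
ft_force: [0.1, -1.1, -3.1]
width: 0.0478
grip_force: 6.0
t 8.2 at [ 0.4825 -0.0089  0.0923] hd 117.2 | shift [ 0.456 -0.002  0.42 ] rows>= 3 | turn -0.0084 rows>= 1 w 0.0478
```

View pics/s1.png

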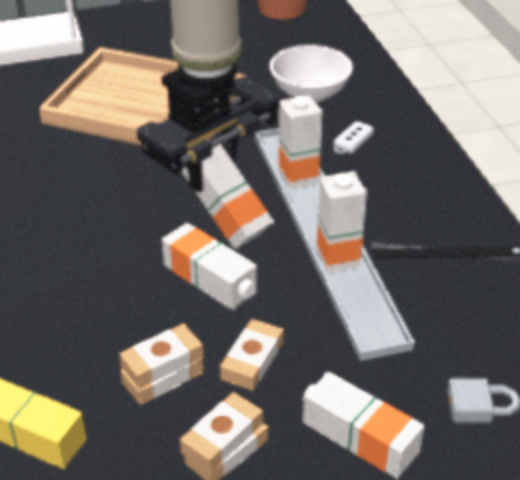

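The carton is pivoting about the pads. Its foot is at about (250,235) in the crop and it is most of the way up.

```bash
python3 -m crank '-0.07 0 -0.01 0 -1;-0.07 0 0.007 0 -1;-0.07 0 0.007 0 -1;0 0 0 0 -1;0 0 0 0 -1' 4; python3 -c "
from h import *
plan(.441,.072,.08,118)
c=view('side');cv2.imwrite('pics/s2.png',cv2.resize(c['img'][80:320,200:460],None,fx=2,fy=2))"
```

```text
time: 8.7
ee_pos: [0.5013, -0.0442, 0.0915]
eef_rot: [0.52, 0.854, 0.003, 0.003]
ft_force: [1.9, 0.1, 0.7]
width: 0.0478
grip_force: 4.0
t 8.7 at [ 0.5013 -0.0442  0.0915] hd 117.4 | shift [ 0.655 -0.001  0.056] rows>= 3 | turn -0.007 rows>= 1 w 0.0478
```

View pics/s2.png

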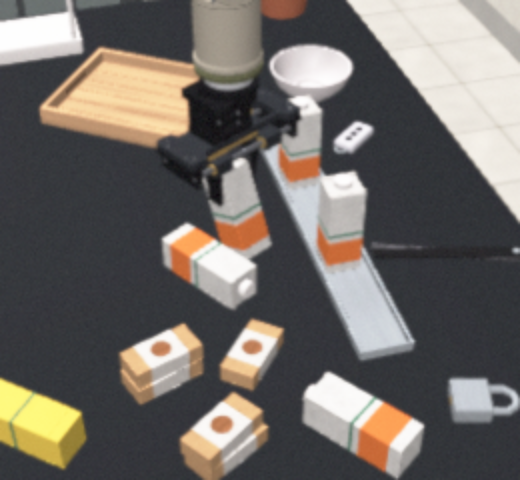

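```bash
python3 -m crank '-0.03 0 0.01 0 -1;-0.03 0 0.005 0 -1;0 0 0 0 -1;0 0 0 0 0.4;0 0 0 0 0.4;0 0 0 0 0.4;0 0 0 0 0.4' ; python3 -c "
from h import *
plan(.637,.152,.084,90)
c=view('side');cv2.imwrite('pics/s3.png',cv2.resize(c['img'][80:320,200:460],None,fx=2,fy=2))"
```

```text
time: 9.45
ee_pos: [0.5062, -0.0546, 0.0884]
eef_rot: [0.519, 0.855, 0.003, 0.003]
ft_force: [0.1, 0.5, 0.6]
width: 0.0601
grip_force: 0.0
t 9.4 at [ 0.5062 -0.0546  0.0884] hd 117.4 | shift [0.616 1.056 0.029] rows>= 5 | turn 0.3047 rows>= 4 w 0.0601
```

View pics/s3.png

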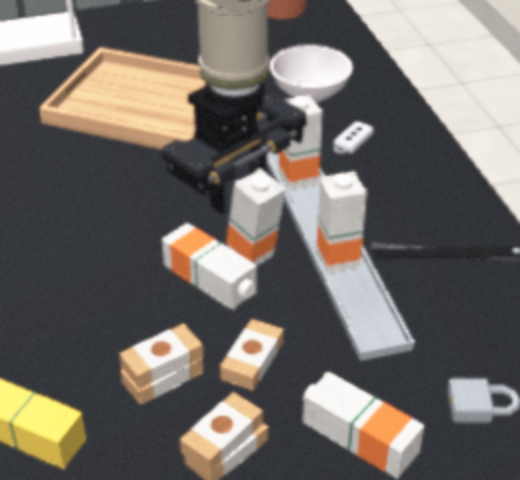

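Carton C stands upright, cap at (260,180) in the crop. I'll check its position against the fingers.

```bash
python3 -c "
from h import *
c=view('side');print(cast(c,[(330,169)],.14).round(3), cast(c,[(318.5,204)],0).round(3),cast(c,[(332,210)],0).round(3),cast(c,[(340,196)],0).round(3))
c=view('wrist');cv2.imwrite('pics/w4.png',c['img'])
print(proj(c,[(.506,-.055,.14),(.506,-.055,.11)]).round())"
```

```text
[[ 0.531 -0.087  0.14 ]] [[ 0.506 -0.056  0.   ]] [[ 0.536 -0.091  0.   ]] [[ 0.575 -0.039  0.   ]]
[[316. 308.]
 [316. 272.]]
```

View pics/w4.png

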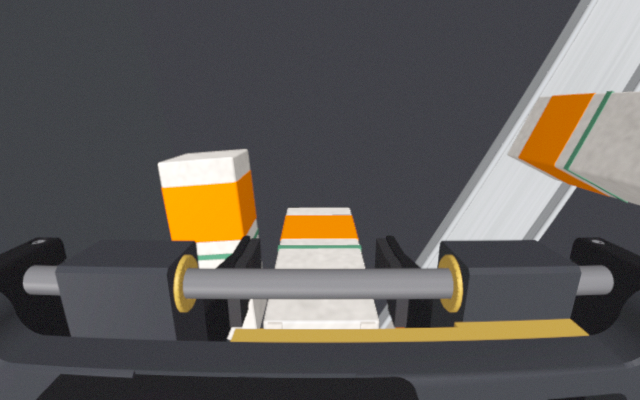

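The carton stands between the finger planes, front foot edge from (289,209) to (350,209) and top edge near row 328, set back along tool -x.

```bash
python3 -c "
from h import *
c=view('wrist');s=read_state();M=R.from_quat(s['eef_rot']).as_matrix()
for px,z in [((289,209),0),((350,209),0),((267,327),.13),((377,327),.13)]:
  P=cast(c,[px],z)[0];print(P.round(3),(M.T@(P-s['ee_pos'])*1000).round())"
```

```text
[ 0.488 -0.066  0.   ] [ -1. -22.  88.]
[ 0.53  -0.043  0.   ] [-1. 26. 89.]
[ 0.495 -0.079  0.13 ] [-16. -21. -42.]
[ 0.537 -0.057  0.13 ] [-16.  26. -41.]
```

```bash
cat > pk.py <<'E'
from h import *
import sys
c=view('wrist');s=read_state();M=R.from_quat(s['eef_rot']).as_matrix()
H=cv2.cvtColor(c["img"],cv2.COLOR_BGR2HSV); g=H[:,320,:]
col=cv2.cvtColor(c["img"],cv2.COLOR_BGR2GRAY)[:,312:328].mean(1)
d=np.diff(col); e=[i for i in range(2,380) if abs(d[i])>8]
print(s["time"],[(i,int(d[i])) for i in e])
E
python3 pk.py; python3 -m crank '0 0 0 0 0.4;0 0 0 0 0.4;0 0 0 0 0.4'; python3 pk.py; python3 -c "
from h import *
c=view('side');cv2.imwrite('pics/s4.png',cv2.resize(c['img'][150:230,290:370],None,fx=5,fy=5))"
```

```text
9.7 [(203, 14), (204, 67), (205, 49), (207, -18), (208, -30), (209, -11), (218, 40), (219, 11), (221, -50), (223, 46), (257, 27), (258, 20), (267, -29), (268, -87), (269, -20), (293, -8), (294, -8), (297, 20), (298, 90), (299, 27), (328, -62), (329, -25), (340, -10), (341, -35), (342, -47), (343, -11), (377, -30)]
time: 10.0
ee_pos: [0.5065, -0.0546, 0.0886]
eef_rot: [0.519, 0.854, 0.003, 0.003]
ft_force: [-0.0, -0.8, -0.1]
width: 0.061
grip_force: 0.0
10.05 [(203, 15), (204, 69), (205, 50), (208, -28), (209, -28), (221, 40), (222, 13), (224, -15), (225, -44), (226, 10), (227, 48), (267, -24), (268, -57), (293, -9), (298, 61), (299, 36), (309, 13), (310, 8), (328, -62), (329, -25), (340, -10), (341, -35), (342, -47), (343, -10), (377, -28)]
```

View pics/s4.png

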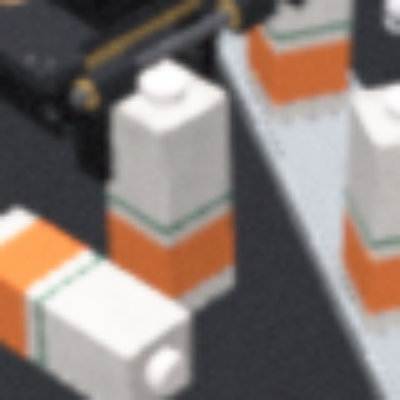

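Carton C is standing upright in the crop, base corner at (180,300), and B is just beside it. I'll wait for it to settle.

```bash
python3 -m crank '0 0 0 0 0.4;0 0 0 0 0.4;0 0 0 0 0.4'; python3 pk.py;  python3 -c "
from h import *
c=view('wrist');cv2.imwrite('pics/w5.png',c['img'][180:360,200:440])
c=view('side');s=read_state();M=R.from_quat(s['eef_rot']).as_matrix()
for px,z in [((290+168/5,150+80/5),.14),((290+185/5,150+308/5),0),((290+233/5,150+285/5),0)]:
  P=cast(c,[px],z)[0];print(P.round(3),(M.T@(P-s['ee_pos'])*1000).round())"
```

```text
time: 10.4
ee_pos: [0.5065, -0.0546, 0.0886]
eef_rot: [0.519, 0.854, 0.003, 0.003]
ft_force: [0.3, -0.8, -0.2]
width: 0.0606
grip_force: 0.0
10.45 [(203, 10), (204, 61), (205, 67), (209, -28), (210, -28), (225, 37), (226, 21), (229, -15), (230, -47), (232, 52), (233, 16), (267, -26), (268, -61), (293, -8), (294, -8), (297, 13), (298, 80), (299, 39), (311, -10), (324, 11), (328, -62), (329, -24), (340, -10), (341, -35), (342, -47), (343, -10), (377, -30)]
[ 0.518 -0.07   0.14 ] [-19.   4. -51.]
[ 0.521 -0.094  0.   ] [-41.  -6.  89.]
[ 0.552 -0.082 -0.   ] [-45.  27.  89.]
```

View pics/w5.png

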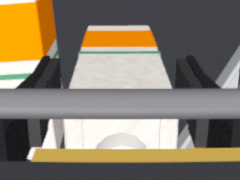

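```bash
python3 -m crank '-0.05 0.01 0 0 0.4;-0.05 0 0 0 0.4;0 0 0 0 0.4;0 0 0 0 0.4';  python3 -c "
from h import *
s=read_state();M=R.from_quat(s['eef_rot']).as_matrix()
c=view('wrist');cv2.imwrite('pics/w6.png',c['img'])
d=view('side');cv2.imwrite('pics/s6.png',cv2.resize(d['img'][150:230,290:370],None,fx=5,fy=5))
for x in (1,20):
  for z in (0,.01,.06,.13): print(x,z,proj(c,[s['ee_pos']+M@np.array([x/1000,0,s['ee_pos'][2]-z])]).round())
im=np.zeros((600,640,3),np.uint8);im[:400]=c['img'];im[400:,:200]=cv2.resize(d['img'][150:230,290:370],(200,200));cv2.imwrite('pics/ws6.png',im)
print(s['ee_pos'])"
```

```text
time: 10.95
ee_pos: [0.5175, -0.0718, 0.0885]
eef_rot: [0.52, 0.854, 0.003, 0.003]
ft_force: [-0.2, 0.5, -0.2]
width: 0.0609
grip_force: 0.0
1 0 [[317. 207.]]
1 0.01 [[317. 210.]]
1 0.06 [[317. 233.]]
1 0.13 [[317. 292.]]
20 0 [[317. 183.]]
20 0.01 [[317. 186.]]
20 0.06 [[317. 203.]]
20 0.13 [[317. 249.]]
[ 0.5175488  -0.07183643  0.08848471]
```

View pics/ws6.png

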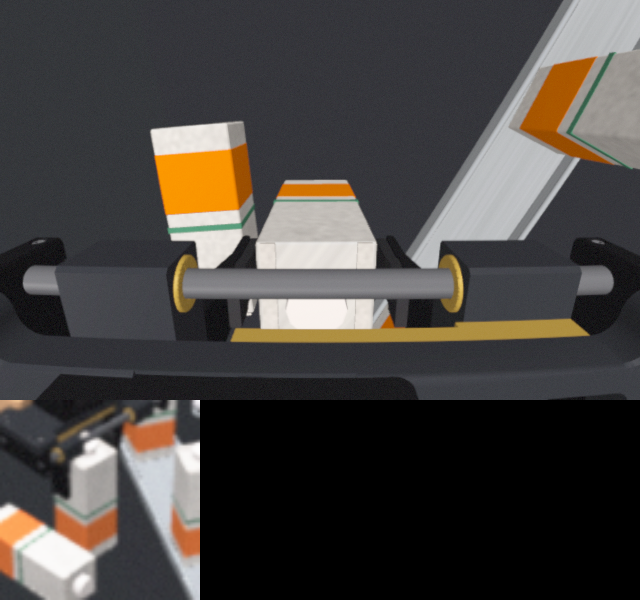

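Carton C is upright and centred, front foot edge at row 181 and top edge at row 241, against a predicted 249 at x = 20 mm. Gripping and lifting now.

```bash
python3 -m crank '0 0 0 0 -1;0 0 0 0 -1;0 0 0 0 -1;0 0 0 0 -1;0 0 -0.1 0 -1;0 0 -0.2 0 -1;0 0 -0.1 0.09 -1;0 0 0 0.09 -1;0 0 0 0.09 -1;0 0 0 0.045 -1' 25; python3 -c "
from h import *
plan(.56,.15,.168,89)"
```

```text
time: 12.05
ee_pos: [0.5166, -0.0716, 0.1684]
eef_rot: [0.715, 0.699, 0.003, 0.002]
ft_force: [-0.5, -0.3, -3.4]
width: 0.0482
grip_force: 24.9
t 12.1 at [ 0.5166 -0.0716  0.1684] hd 88.7 | shift [1.113 0.193 0.006] rows>= 5 | turn -0.0028 rows>= 1 w 0.0482
```

```bash
python3 -m crank '0.15 0 0 0 -1;0.22 0 0 0 -1;0.22 0 0 0 -1;0.22 0 0 0 -1;0.22 0 0 0 -1;0.08 0 0 0 -1;0 0 0 0 -1' ; python3 -c "
from h import *
plan(.638,.15,.168,89)
im=np.zeros((400,1280,3),np.uint8);
for i,n in enumerate(['wrist','scene']):
  c=view(n);im[:,i*640:i*640+640]=c['img']
cv2.imwrite('pics/x1.png',np.vstack([cv2.resize(im[:,:640],(480,300)),cv2.resize(im[160:310,860:1100],(480,300))]))"
```

```text
time: 12.75
ee_pos: [0.5195, 0.1539, 0.1689]
eef_rot: [0.711, 0.703, 0.004, 0.001]
ft_force: [-0.4, -0.2, -2.8]
width: 0.0478
grip_force: 24.9
t 12.8 at [0.5195 0.1539 0.1689] hd 89.4 | shift [-0.013  0.593  0.008] rows>= 3 | turn 0.004 rows>= 1 w 0.0478
```

View pics/x1.png

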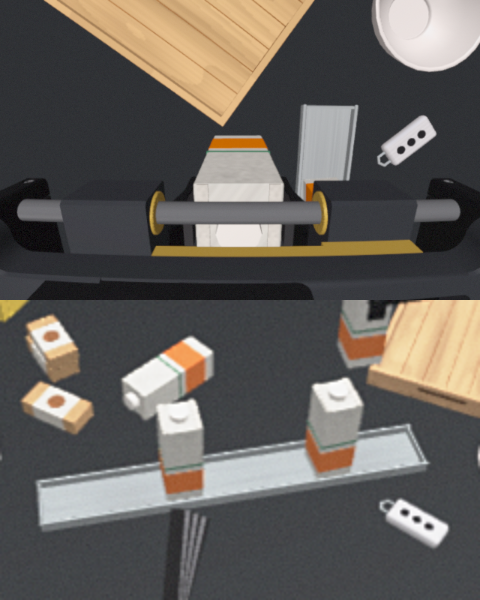

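The wrist view shows the rack's far end at about (401..475,140) in full-image pixels, with carton C hanging upright and clear. The scene crop shows D's foot corner at full-image (380,246), E's at (302,258), and the rack's right end at (432,242).

```bash
python3 -c "
from h import *
c=view('wrist');print('rackend w',cast(c,[(401,140),(475,140)],.014).round(3).tolist())
c=view('scene');print('D',cast(c,[(373.5,237),(380,246),(397.5,241)],.003).round(3).tolist(),'E',cast(c,[(302.5,258.5),(321.5,255)],.003).round(3).tolist())
print('rack',cast(c,[(432.5,242.5),(425,223.5),(241.5,273.5),(238.5,251)],.01).round(3).tolist())"
```

```text
rackend w [[0.602, 0.197, 0.014], [0.674, 0.197, 0.014]]
D [[0.617, 0.054, 0.003], [0.651, 0.062, 0.003], [0.644, 0.112, 0.003]] E [[0.649, -0.145, 0.003], [0.648, -0.095, 0.003]]
rack [[0.674, 0.198, 0.01], [0.606, 0.204, 0.01], [0.669, -0.303, 0.01], [0.596, -0.305, 0.01]]
```

```bash
python3 -m crank '0 0.2 0 0 -1;0 0.2 0 0 -1;0 0.19 0 0 -1;0 0 0 0 -1;0 0 0 0 -1'; python3 -c "
from h import *
plan(.638,.154,.0915,89)"
```

```text
time: 13.45
ee_pos: [0.6387, 0.147, 0.169]
eef_rot: [0.714, 0.7, 0.003, 0.001]
ft_force: [-0.7, 0.6, -2.5]
width: 0.0477
grip_force: 25.0
t 13.4 at [0.6387 0.147  0.169 ] hd 88.9 | shift [ 0.034 -0.007  0.387] rows>= 2 | turn -0.0007 rows>= 1 w 0.0477
```

```bash
python3 -m crank '0.034 -0.005 0.1 0 -1;0 0 0.15 0 -1;0 0 0.09 0 -1;0 0 0.03 0 -1;0 0 0 0 -1;0 0 0 0 -1';  python3 -c "
from h import *
plan(.638,.154,.0915,89)"
```

```text
time: 14.05
ee_pos: [0.6387, 0.1554, 0.0973]
eef_rot: [0.713, 0.701, 0.004, 0.002]
ft_force: [-0.2, -0.7, -2.5]
width: 0.0478
grip_force: 25.0
t 14.1 at [0.6387 0.1554 0.0973] hd 89.0 | shift [-0.007 -0.004  0.029] rows>= 1 | turn 0.0004 rows>= 1 w 0.0478
```

```bash
python3 -m crank '0 0 0.012 0 -1;0 0 0.012 0 -1;0 0 0.005 0 -1;0 0 0 0 -1';  python3 -c "
from h import *
plan(.638,.154,.0915,89)"
```

```text
time: 14.45
ee_pos: [0.6388, 0.1556, 0.0918]
eef_rot: [0.713, 0.701, 0.004, 0.003]
ft_force: [-2.2, -0.7, 7.9]
width: 0.0478
grip_force: 25.0
t 14.4 at [0.6388 0.1556 0.0918] hd 89.1 | shift [-0.008 -0.004  0.002] rows>= 1 | turn 0.0006 rows>= 1 w 0.0478
```

```bash
python3 -m crank '0 0 0 0 0.5;0 0 0 0 0.5;0 0 0 0 0.5;0 0 -0.1 0 0.5;0 0 -0.2 0 0.5;0 0 -0.24 0 1;0 0 -0.2 0 1'; python3 -m crank '0 0 0 -0.09 1;0 0 0 -0.09 1;0 0 0 -0.09 1;0 0 0 -0.085 1;0 0 0 0 1'; python3 -c "
from h import *
plan(.471,-.138,.24,121)"
```

```text
time: 15.15
ee_pos: [0.6371, 0.1552, 0.2407]
eef_rot: [0.713, 0.701, 0.004, 0.002]
ft_force: [1.1, 0.1, -0.3]
width: 0.0746
grip_force: 0.0
time: 15.65
ee_pos: [0.6371, 0.155, 0.238]
eef_rot: [0.491, 0.871, 0.003, 0.003]
ft_force: [0.5, -0.5, 0.2]
width: 0.0867
grip_force: 0.0
t 15.7 at [0.6371 0.155  0.238 ] hd 121.1 | shift [-0.825 -1.468 -0.019] rows>= 7 | turn 0.0014 rows>= 1 w 0.0867
```

```bash
python3 -m crank '-0.118 -0.21 0 0 1;-0.118 -0.21 0 0 1;-0.118 -0.21 0 0 1;-0.118 -0.21 0 0 1;-0.118 -0.21 0 0 1;-0.118 -0.21 0 0 1;-0.118 -0.21 0 0 1;0 0 0 0 1;0 0 0 0 1'
cat > look2.py <<'E'
from m import *
c=view("wrist"); o,a=obj(c["img"],0); a[240:]=0;o[240:]=0
print(c["p"].round(3));print("orange",[r for r in rects(c,o,.024,80)]);[print(" ",r) for r in rects(c,a,.024)]
c=view("scene"); o,a=obj(c["img"],0);o[300:]=0;o[:150]=0;o[:,450:]=0
print("scene orange z40",[r for r in rects(c,o,.04,30)])
E
python3 look2.py; python3 -c "
from h import *
plan(.471,-.138,.24,121)"
```

```text
time: 16.55
ee_pos: [0.4698, -0.1391, 0.2366]
eef_rot: [0.495, 0.869, 0.003, 0.003]
ft_force: [0.9, 0.2, 0.1]
width: 0.087
grip_force: 0.0
[ 0.432 -0.077  0.4  ]
orange [(615, -118, 42, 19, 87.0, [429, 223]), (635, 68, 73, 57, -41.3, [539, 93]), (628, 152, 53, 51, -50.9, [580, 26])]
  (351, -268, 107, 62, 20.2, [177, 218])
  (455, -110, 146, 53, -58.3, [318, 144])
  (677, 33, 373, 162, 89.3, [552, 102])
scene orange z40 []
t 16.6 at [ 0.4707 -0.1368  0.2366] hd 121.0 | shift [-0.006 -0.002 -0.017] rows>= 1 | turn -0.0003 rows>= 1 w 0.087
```

```bash
python3 -m crank '-0.02 0 0.24 -0.008 1;0 0 0.24 0 1;0 0 0.24 0 1;0 0 0.2 0 1;0 0 0.15 0 1;0 0 0.06 0 1;0 0 0.01 0 -1;0 0 0 0 -1;0 0 0 0 -1;0 0 0 0 -1' 6; python3 -m crank '0 0 0 0 -1;0 0 0 0 -1;0 0 0 0 -1;0 0 0 0 -1'; python3 -c "
from h import *
plan(.471,-.138,.009,121)"
```

```text
time: 17.65
ee_pos: [0.475, -0.1414, 0.0097]
eef_rot: [0.487, 0.873, 0.003, 0.004]
ft_force: [-1.0, 0.9, -0.7]
width: 0.0632
grip_force: 0.0
time: 18.05
ee_pos: [0.4743, -0.1413, 0.0089]
eef_rot: [0.487, 0.873, 0.003, 0.003]
ft_force: [-1.7, -1.0, 6.8]
width: 0.0482
grip_force: 6.0
t 18.1 at [ 0.4743 -0.1413  0.0089] hd 121.7 | shift [ 0.023 -0.006 -0.001] rows>= 1 | turn 0.0079 rows>= 1 w 0.0482
```

```bash
python3 -m crank '0.024 0 -0.066 0 -1;0.024 0 -0.066 0 -1;0.041 0 -0.058 0 -1;0.041 0 -0.058 0 -1;0.055 0 -0.045 0 -1;0.055 0 -0.045 0 -1;0.064 0 -0.029 0 -1;0.064 0 -0.029 0 -1;0.07 0 -0.012 0 -1;0 0 0 0 -1' 5; python3 -m crank '0.07 0 -0.01 0 -1;0.07 0 0.007 0 -1;0.07 0 0.007 0 -1;0 0 0 0 -1;0 0 0 0 -1;0.01 0 0.01 0 -1;0.01 0 0.01 0 -1;0 0 0 0 -1;0 0 0 0 -1' 3.5
cat > up.py <<'E'
from m import *
import sys
s=read_state();M=R.from_quat(s['eef_rot']).as_matrix()
for n in ["scene","side"]:
    c=view(n); H=cv2.cvtColor(c["img"],cv2.COLOR_BGR2HSV); o=cv2.inRange(H,(4,150,90),(16,255,255))
    for k in cv2.findContours(o,cv2.RETR_EXTERNAL,cv2.CHAIN_APPROX_NONE)[0]:
        if cv2.contourArea(k)<40: continue
        k=k.reshape(-1,2); P=cast(c,[k.mean(0)],.03)[0]
        x,y,w,h=cv2.boundingRect(k)
        print(n,"px",k.mean(0).round(),"wh",w,h,"z30:",P.round(3)[:2],"tool",(M.T@(P-s['ee_pos'])*1000).round()[:2])
pts=[(sx*.024,sy*.024,z) for z in (0,.13) for sx in(-1,1) for sy in (-1,1)]
E
python3 up.py; python3 pk.py
```

```text
time: 19.05
ee_pos: [0.4267, -0.0652, 0.0906]
eef_rot: [0.486, 0.874, 0.002, 0.003]
ft_force: [0.5, 0.3, -2.9]
width: 0.0478
grip_force: 5.0
time: 19.95
ee_pos: [0.4032, -0.0277, 0.0847]
eef_rot: [0.487, 0.873, 0.003, 0.003]
ft_force: [0.9, -0.9, 1.8]
width: 0.0476
grip_force: 3.5
scene px [311. 250.] wh 19 11 z30: [ 0.649 -0.122] tool [-209.  159.]
scene px [185. 249.] wh 26 29 z30: [ 0.578 -0.439] tool [-442.  -68.]
scene px [383. 237.] wh 24 20 z30: [0.644 0.069] tool [-44. 255.]
scene px [412. 233.] wh 24 21 z30: [0.646 0.148] tool [ 22. 298.]
scene px [335. 179.] wh 22 16 z30: [ 0.399 -0.003] tool [23.  9.]
side px [390. 298.] wh 26 34 z30: [ 0.568 -0.446] tool [-443.  -80.]
side px [369. 204.] wh 22 16 z30: [ 0.629 -0.127] tool [-203.  139.]
side px [272. 193.] wh 23 17 z30: [ 0.385 -0.01 ] tool [24. -7.]
side px [344. 158.] wh 27 29 z30: [0.631 0.101] tool [-10. 261.]
20.1 [(127, 11), (128, 69), (129, 72), (130, 18), (140, -27), (141, -34), (176, 18), (177, 38), (178, 10), (187, -56), (188, -29), (191, 10), (192, 56), (193, 23), (267, -28), (268, -77), (269, -13), (297, 11), (298, 79), (299, 40), (301, -12), (302, -10), (318, 16), (319, 11), (328, -65), (329, -20), (340, -10), (341, -33), (342, -44), (343, -8), (377, -25)]
```

```bash
python3 -m crank '0.025 0 0.002 0 -1;0.025 0 0.002 0 -1;0.025 0 0.002 0 -1;0 0 0 0 -1;0 0 0 0 -1'; python3 up.py|grep "tool \[ *-*[0-3]\?[0-9]\. *-*[0-9]\.\]"; python3 pk.py
```

```text
time: 20.6
ee_pos: [0.395, -0.0144, 0.0835]
eef_rot: [0.487, 0.874, 0.003, 0.003]
ft_force: [0.3, 0.2, 0.8]
width: 0.0485
grip_force: 3.5
scene px [335. 178.] wh 22 16 z30: [ 0.394 -0.001] tool [12.  6.]
side px [272. 193.] wh 24 16 z30: [ 0.385 -0.006] tool [12. -4.]
20.75 [(146, 8), (147, 64), (148, 77), (149, 12), (157, -35), (158, -30), (187, 27), (188, 37), (196, -56), (197, -28), (200, 32), (201, 49), (267, -27), (268, -73), (269, -11), (298, 66), (299, 37), (319, 9), (328, -60), (329, -18), (340, -10), (341, -33), (342, -43), (343, -8), (377, -26)]
```

```bash
python3 -m crank '0.02 0 0.002 0 -1;0.015 0 0.002 0 -1;0 0 0 0 -1;0 0 0 0 -1;0 0 0 0 -0.2;0 0 0 0 0;0 0 0 0 0.2;0 0 0 0 0.4;0 0 0 0 0.4;0 0 0 0 0.4'; python3 up.py|grep "tool \[ *-*[0-3]\?[0-9]\. *-*[0-9]\.\]"; python3 pk.py
```

```text
time: 21.75
ee_pos: [0.3916, -0.0088, 0.0828]
eef_rot: [0.487, 0.873, 0.003, 0.003]
ft_force: [0.5, 0.0, 0.2]
width: 0.0599
grip_force: 0.0
scene px [338. 174.] wh 24 16 z30: [0.38  0.013] tool [25.  2.]
side px [269. 189.] wh 25 16 z30: [0.379 0.011] tool [24. -0.]
21.9 [(150, 44), (151, 65), (152, -19), (153, -22), (157, 16), (158, 32), (159, -34), (160, 21), (161, 18), (179, 19), (180, 22), (214, -10), (215, -9), (221, 17), (222, 16), (267, -30), (268, -90), (269, -23), (297, 8), (298, 64), (299, 26), (300, -41), (301, -77), (302, -21), (327, 25), (328, 55), (340, -9), (341, -32), (342, -42), (377, -24)]
```

```bash
python3 -m crank '0 0 0 0 0.4;0 0 0 0 0.4;0 0 0 0 0.4;0 0 0 0 0.4;0 0 0 0 0.4;0 0 0 0 0.4'; python3 up.py|grep "tool \[ *-*[0-3]\?[0-9]\. *-*[0-9]\.\]"; python3 pk.py; python3 -c "
from h import *
s=read_state();M=R.from_quat(s['eef_rot']).as_matrix();c=view('wrist')
for x in (30,35,40,45,50): print(x,[proj(c,[s['ee_pos']+M@np.array([x/1000,0,s['ee_pos'][2]-z])])[0,1].round() for z in (0,.01,.055,.13)])"
```

```text
time: 22.5
ee_pos: [0.3916, -0.0088, 0.0828]
eef_rot: [0.487, 0.873, 0.003, 0.003]
ft_force: [1.0, 0.1, -0.4]
width: 0.0607
grip_force: 0.0
scene px [337. 177.] wh 23 15 z30: [0.39  0.006] tool [14.  6.]
side px [270. 191.] wh 25 16 z30: [0.38  0.001] tool [15. -5.]
22.65 [(150, 45), (151, 65), (152, -19), (153, -21), (157, 17), (158, 32), (159, -33), (160, 24), (161, 15), (179, 21), (180, 20), (214, -11), (215, -8), (221, 18), (222, 15), (267, -30), (268, -90), (269, -23), (298, 63), (299, 25), (300, -42), (301, -76), (302, -19), (327, 25), (328, 55), (340, -9), (341, -32), (342, -40), (343, -9), (377, -24)]
30 [np.float64(171.0), np.float64(174.0), np.float64(187.0), np.float64(230.0)]
35 [np.float64(165.0), np.float64(167.0), np.float64(179.0), np.float64(217.0)]
40 [np.float64(158.0), np.float64(160.0), np.float64(170.0), np.float64(204.0)]
45 [np.float64(151.0), np.float64(153.0), np.float64(162.0), np.float64(191.0)]
50 [np.float64(145.0), np.float64(146.0), np.float64(153.0), np.float64(177.0)]
```

```bash
python3 -m crank '0 0 0 0 0.4;0 0 0 0 0.4'; python3 up.py|grep "tool \[ *-*[0-3]\?[0-9]\. *-*[0-9]\.\]"; python3 -c "
from m import *
c=view('wrist');H=cv2.cvtColor(c['img'],cv2.COLOR_BGR2HSV)
for r in range(140,260,6): print(r,H[r,320].tolist(),H[r,300].tolist(),end=' ')
c=view('scene');s=read_state();M=R.from_quat(s['eef_rot']).as_matrix()
"
```

```text
time: 22.9
ee_pos: [0.3916, -0.0088, 0.0828]
eef_rot: [0.487, 0.873, 0.003, 0.003]
ft_force: [-0.5, -0.5, -0.3]
width: 0.0611
grip_force: 0.0
scene px [337. 177.] wh 22 16 z30: [0.389 0.007] tool [15.  6.]
side px [270. 191.] wh 25 15 z30: [0.38  0.001] tool [15. -5.]
140 [135, 9, 57] [102, 21, 62] 146 [103, 30, 59] [116, 28, 63] 152 [14, 21, 186] [14, 18, 187] 158 [17, 255, 215] [17, 255, 214] 164 [54, 20, 180] [60, 15, 182] 170 [14, 14, 199] [18, 13, 201] 176 [16, 14, 194] [18, 13, 197] 182 [15, 13, 195] [15, 13, 196] 188 [19, 9, 220] [15, 9, 215] 194 [15, 11, 239] [16, 12, 236] 200 [16, 12, 237] [16, 12, 239] 206 [12, 11, 233] [18, 11, 240] 212 [15, 11, 234] [15, 11, 242] 218 [16, 12, 235] [15, 11, 241] 224 [15, 12, 212] [18, 11, 239] 230 [13, 7, 248] [15, 13, 196] 236 [12, 10, 255] [13, 14, 219] 242 [14, 11, 255] [9, 10, 255] 248 [11, 11, 255] [11, 11, 255] 254 [9, 10, 255] [12, 10, 254]
```

```bash
python3 pk.py; python3 -c "
from h import *
s=read_state();M=R.from_quat(s['eef_rot']).as_matrix();c=view('wrist')
g=cv2.cvtColor(c['img'],cv2.COLOR_BGR2GRAY)
print(g[144:240:3,312:320].mean(1).round().tolist())
w=(g[152:200:12]>140);print([(int(np.flatnonzero(r[200:440])[0]+200),int(np.flatnonzero(r[200:440])[-1]+200)) for r in w])"
```

```text
23.15 [(150, 48), (151, 69), (153, -30), (154, -20), (160, 40), (161, 10), (162, -43), (163, 20), (164, 25), (188, 17), (189, 21), (223, -9), (231, 17), (232, 13), (267, -30), (268, -92), (269, -23), (297, 11), (298, 78), (299, 39), (305, -23), (306, -54), (307, -72), (308, -18), (327, 28), (328, 57), (340, -10), (341, -33), (342, -43), (343, -8), (377, -27)]
[58.0, 59.0, 63.0, 196.0, 136.0, 136.0, 190.0, 156.0, 198.0, 198.0, 196.0, 196.0, 197.0, 194.0, 193.0, 195.0, 215.0, 241.0, 240.0, 240.0, 239.0, 237.0, 236.0, 234.0, 233.0, 233.0, 233.0, 232.0, 208.0, 211.0, 216.0, 254.0]
[(286, 349), (277, 359), (268, 370), (258, 381)]
```

```bash
python3 -m crank '0.05 0 0 0 0.4;0.055 0 0 0 0.4;0 0 0 0 0.4;0 0 0 0 -1;0 0 0 0 -1;0 0 0 0 -1;0 0 0 0 -1;0 0 -0.1 0 -1;0 0 -0.2 0 -1;0 0 -0.1 0 -1' 25; python3 -m crank '0 0 0 0.09 -1;0 0 0 0.09 -1;0 0 0 0.09 -1;0 0 0 0.09 -1;0 0 0 0 -1;0 0 0 0 -1';python3 -c "
from h import *
plan(.52,-.02,.165,89)"
```

```text
time: 24.2
ee_pos: [0.3806, 0.0092, 0.1649]
eef_rot: [0.487, 0.874, 0.003, 0.004]
ft_force: [0.5, -0.3, -2.6]
width: 0.0478
grip_force: 25.0
time: 24.8
ee_pos: [0.3798, 0.0087, 0.1625]
eef_rot: [0.71, 0.704, 0.003, 0.002]
ft_force: [0.2, -1.1, -2.0]
width: 0.0479
grip_force: 25.0
t 24.8 at [0.3798 0.0087 0.1625] hd 89.5 | shift [-0.138  0.702 -0.007] rows>= 3 | turn 0.006 rows>= 1 w 0.0479
```

```bash
python3 -m crank '-0.06 0.1 0 0.005 -1;-0.07 0.2 0 0 -1;0 0.22 0 0 -1;0 0.22 0 0 -1;0 0.22 0 0 -1;0 0.2 0 0 -1;0 0.12 0 0 -1;0 0 0 0 -1;0 0 0 0 -1'; python3 pk.py; python3 up.py; python3 -c "
from h import *
plan(.636,-.02,.0858,89)"
```

```text
time: 25.7
ee_pos: [0.6018, -0.0163, 0.1621]
eef_rot: [0.711, 0.704, -0.002, -0.002]
ft_force: [-0.5, 0.1, -1.8]
width: 0.048
grip_force: 25.0
25.75 [(178, 10), (179, 30), (182, -11), (183, -32), (184, -14), (195, 12), (196, 38), (197, 8), (199, -29), (200, -35), (201, 23), (202, 38), (245, 18), (246, 13), (267, -29), (268, -78), (269, -15), (297, 16), (298, 82), (299, 40), (328, -68), (329, -21), (340, -9), (341, -31), (342, -40), (377, -24)]
scene px [311. 250.] wh 19 11 z30: [ 0.649 -0.122] tool [-105.   49.]
scene px [185. 249.] wh 26 28 z30: [ 0.577 -0.439] tool [-423.  -19.]
scene px [383. 237.] wh 24 19 z30: [0.645 0.069] tool [86. 43.]
scene px [412. 233.] wh 24 21 z30: [0.646 0.148] tool [165.  43.]
scene px [347. 213.] wh 23 19 z30: [ 0.539 -0.002] tool [ 14. -62.]
side px [390. 298.] wh 26 34 z30: [ 0.568 -0.446] tool [-430.  -28.]
side px [369. 204.] wh 22 16 z30: [ 0.629 -0.127] tool [-110.   30.]
side px [344. 157.] wh 27 28 z30: [0.631 0.103] tool [120.  29.]
t 25.9 at [ 0.6014 -0.0171  0.1632] hd 89.3 | shift [-0.012  0.175  0.386] rows>= 2 | turn 0.0033 rows>= 1 w 0.0476
```

```bash
python3 -m crank '-0.012 0.1 0 0 -1;0 0.073 0.05 0 -1;0 0 0.1 0 -1;0 0 0.12 0 -1;0 0 0.07 0 -1;0 0 0 0 -1;0 0 0.015 0 -1;0 0 0.015 0 -1;0 0 0.01 0 -1;0 0 0 0 -1';  python3 -c "
from h import *
plan(.636,-.02,.0858,89);print(read_state()['ft_force'])"
```

```text
time: 26.85
ee_pos: [0.6365, -0.0198, 0.0873]
eef_rot: [0.712, 0.702, -0.001, -0.001]
ft_force: [0.6, -0.2, -2.8]
width: 0.0475
grip_force: 25.0
t 26.9 at [ 0.6365 -0.0198  0.0873] hd 89.2 | shift [-0.001 -0.003  0.008] rows>= 1 | turn 0.0026 rows>= 1 w 0.0475
[ 0.56757937 -0.20759637 -2.78741322]
```

```bash
python3 -m crank '0 0 0.01 0 -1;0 0 0 0 -1'; python3 -m crank '0 0 0.008 0 -1;0 0 0 0 -1'
```

```text
time: 27.05
ee_pos: [0.6367, -0.0196, 0.0858]
eef_rot: [0.712, 0.702, -0.001, -0.001]
ft_force: [-1.5, 0.3, 3.3]
width: 0.0478
grip_force: 25.0
time: 27.25
ee_pos: [0.6367, -0.0195, 0.0858]
eef_rot: [0.712, 0.702, -0.001, -0.0]
ft_force: [-7.3, -1.4, 17.4]
width: 0.0478
grip_force: 25.0
```

```bash
python3 -m crank '0 0 0 0 0.5;0 0 0 0 0.5;0 0 0 0 0.5;0 0 -0.1 0 0.5;0 0 -0.2 0 0.5;0 0 -0.24 0 1;0 0 -0.22 0 1;0 0 0 0 1'; python3 -c "
from h import *
plan(.534,-.392,.24,126)"
```

```text
time: 28.05
ee_pos: [0.6391, -0.0185, 0.2418]
eef_rot: [0.712, 0.702, 0.002, 0.002]
ft_force: [0.4, -0.1, -0.8]
width: 0.0815
grip_force: 0.0
t 28.1 at [ 0.6391 -0.0185  0.2418] hd 89.2 | shift [-1.874 -0.501  0.006] rows>= 8 | turn -0.4084 rows>= 5 w 0.0815
```

```bash
python3 -m crank '-0.22 -0.06 0 0 1;-0.22 -0.06 0 0 1;-0.22 -0.06 0 0 1;-0.22 -0.06 0 0 1;-0.22 -0.06 0 0 1;-0.22 -0.06 0 0 1;-0.22 -0.06 0 0 1;-0.22 -0.06 0 0 1;-0.11 -0.02 0 0 1'; python3 -m crank '0 0 0 -0.082 1;0 0 0 -0.082 1;0 0 0 -0.082 1;0 0 0 -0.082 1;0 0 0 -0.08 1;0 0 0 0 1;0 0 0 0 1'; python3 look2.py;  python3 -c "
from h import *
plan(.534,-.392,.24,126);print(read_state()['joint_positions'].round(2))"
```

```text
time: 28.95
ee_pos: [0.5292, -0.3976, 0.2348]
eef_rot: [0.714, 0.7, -0.002, -0.001]
ft_force: [0.2, 0.0, 0.3]
width: 0.0868
grip_force: 0.0
time: 29.65
ee_pos: [0.5318, -0.3923, 0.2355]
eef_rot: [0.456, 0.89, -0.001, -0.001]
ft_force: [-0.2, -0.2, -0.9]
width: 0.087
grip_force: 0.0
[ 0.491 -0.334  0.399]
orange [(628, -128, 67, 51, -35.2, [537, 33])]
  (895, -212, 27, 24, -38.3, [633, 232])
  (544, -404, 114, 53, -54.2, [323, 192])
  (300, -491, 72, 18, 21.2, [104, 133])
  (395, -397, 109, 53, 31.3, [214, 111])
  (696, -125, 41, 17, -15.3, [578, 73])
  (467, -268, 92, 47, 49.3, [338, 49])
  (640, -162, 303, 114, 75.9, [538, 58])
  (381, -281, 60, 18, 34.9, [266, 5])
scene orange z40 []
t 29.8 at [ 0.5319 -0.3923  0.2358] hd 125.8 | shift [-0.005  0.009 -0.021] rows>= 1 | turn -0.0023 rows>= 1 w 0.087
[ 1.27  0.65 -1.12  1.29  0.58  1.54  0.85]
```

```bash
python3 -m crank '0.015 0 0.24 0 1;0 0 0.24 0 1;0 0 0.24 0 1;0 0 0.2 0 1;0 0 0.15 0 1;0 0 0.055 0 1;0 0 0.01 0 -1;0 0 0 0 -1;0 0 0 0 -1;0 0 0 0 -1' 6; python3 -m crank '0 0 0 0 -1;0 0 0 0 -1;0 0 0 0 -1;0 0 0 0 -1'; python3 -c "
from h import *
plan(.531,-.387,.009,126)"
```

```text
time: 30.75
ee_pos: [0.5302, -0.3905, 0.0106]
eef_rot: [0.454, 0.891, -0.001, -0.0]
ft_force: [0.2, 0.4, 0.6]
width: 0.0627
grip_force: 0.0
time: 31.15
ee_pos: [0.5303, -0.3897, 0.0099]
eef_rot: [0.454, 0.891, -0.001, -0.0]
ft_force: [1.1, 2.8, 5.8]
width: 0.0482
grip_force: 6.0
t 31.1 at [ 0.5303 -0.3897  0.0099] hd 126.0 | shift [0.009 0.011 0.005] rows>= 1 | turn -0.0002 rows>= 1 w 0.0482
```

```bash
python3 -m crank '-0.024 0 -0.066 0 -1;-0.024 0 -0.066 0 -1;-0.041 0 -0.058 0 -1;-0.041 0 -0.058 0 -1;-0.055 0 -0.045 0 -1;-0.055 0 -0.045 0 -1;-0.064 0 -0.029 0 -1;-0.064 0 -0.029 0 -1;-0.07 0 -0.012 0 -1;0 0 0 0 -1' 5; python3 -m crank '-0.07 0 -0.01 0 -1;-0.07 0 0.007 0 -1;-0.07 0 0.007 0 -1;0 0 0 0 -1;0 0 0 0 -1;-0.02 0 0.01 0 -1;-0.02 0 0.01 0 -1;0 0 0 0 -1;0 0 0 0 -1' 3.5; python3 up.py|grep "tool \[ *-*[0-3]\?[0-9]\. *-*[0-2]\?[0-9]\.\]"; python3 pk.py
```

```text
time: 32.15
ee_pos: [0.5815, -0.4627, 0.0914]
eef_rot: [0.455, 0.89, -0.001, -0.001]
ft_force: [-0.5, -0.1, -2.4]
width: 0.0479
grip_force: 5.0
time: 33.05
ee_pos: [0.6104, -0.5014, 0.086]
eef_rot: [0.454, 0.891, -0.001, -0.001]
ft_force: [0.0, -0.4, 3.4]
width: 0.0479
grip_force: 3.5
scene px [151. 269.] wh 29 21 z30: [ 0.625 -0.522] tool [-25.   0.]
side px [427. 318.] wh 34 26 z30: [ 0.625 -0.521] tool [-25.   1.]
33.2 [(197, 49), (198, 101), (199, 14), (227, 11), (228, 10), (267, -31), (268, -95), (269, -27), (297, 11), (298, 76), (299, 39), (318, -10), (319, -17), (320, -77), (321, -58), (327, 24), (328, 53), (340, -9), (341, -32), (342, -38), (343, -8), (377, -25)]
```

```bash
python3 -m crank '-0.025 0 0.002 0 -1;-0.025 0 0.002 0 -1;-0.025 0 0.002 0 -1;-0.02 0 0.002 0 -1;-0.01 0 0.002 0 -1;0 0 0 0 -1;0 0 0 0 -1'; python3 up.py|grep "tool \[ *-*[0-3]\?[0-9]\. *-*[0-2]\?[0-9]\.\]"; python3 pk.py
```

```text
time: 33.9
ee_pos: [0.6227, -0.5184, 0.0833]
eef_rot: [0.454, 0.891, -0.001, -0.001]
ft_force: [-0.0, -0.3, -0.3]
width: 0.0482
grip_force: 3.5
scene px [149. 272.] wh 29 19 z30: [ 0.633 -0.526] tool [-13.   4.]
side px [430. 321.] wh 32 25 z30: [ 0.628 -0.53 ] tool [-12.  -2.]
34.05 [(198, 31), (199, 22), (201, 32), (202, 17), (209, 25), (210, 32), (242, -14), (243, -19), (244, -8), (246, 15), (247, 26), (248, 14), (267, -25), (268, -96), (269, -28), (297, 21), (298, 90), (299, 37), (328, -63), (329, -21), (340, -9), (341, -34), (342, -44), (377, -27)]
```

```bash
python3 -m crank '-0.015 0 0.002 0 -1;-0.015 0 0.002 0 -1;0 0 0 0 -1;0 0 0 0 -0.2;0 0 0 0 0;0 0 0 0 0.2;0 0 0 0 0.4;0 0 0 0 0.4;0 0 0 0 0.4;0 0 0 0 0.4';python3 -m crank '0 0 0 0 0.4;0 0 0 0 0.4;0 0 0 0 0.4;0 0 0 0 0.4;0 0 0 0 0.4;0 0 0 0 0.4;0 0 0 0 0.4;0 0 0 0 0.4;0 0 0 0 0.4' >/dev/null; python3 up.py|grep "tool \[ *-*[0-5]\?[0-9]\. *-*[0-2]\?[0-9]\.\]"; python3 pk.py;python3 -c "
from h import *
s=read_state();M=R.from_quat(s['eef_rot']).as_matrix();c=view('wrist')
for x in (-20,-10,0,10,20,30): print(x,[proj(c,[s['ee_pos']+M@np.array([x/1000,0,s['ee_pos'][2]-z])])[0,1].round() for z in (0,.01,.06,.13)])"
```

```text
time: 35.05
ee_pos: [0.6263, -0.5232, 0.0829]
eef_rot: [0.454, 0.891, -0.001, -0.001]
ft_force: [0.6, 0.2, 0.4]
width: 0.0607
grip_force: 0.0
scene px [148. 276.] wh 28 19 z30: [ 0.645 -0.528] tool [-15.  13.]
side px [433. 325.] wh 32 21 z30: [ 0.629 -0.541] tool [-16.  -8.]
36.1 [(190, 16), (191, 72), (192, 50), (195, -10), (196, -35), (197, -18), (210, 21), (211, 36), (214, -15), (215, -46), (217, 44), (218, 22), (265, 9), (266, 16), (267, -14), (268, -85), (269, -21), (298, 64), (299, 37), (309, 8), (328, -59), (329, -25), (340, -10), (341, -35), (342, -48), (343, -10), (377, -30)]
-20 [np.float64(234.0), np.float64(239.0), np.float64(268.0), np.float64(343.0)]
-10 [np.float64(222.0), np.float64(226.0), np.float64(253.0), np.float64(323.0)]
0 [np.float64(210.0), np.float64(214.0), np.float64(238.0), np.float64(301.0)]
10 [np.float64(197.0), np.float64(201.0), np.float64(222.0), np.float64(279.0)]
20 [np.float64(185.0), np.float64(187.0), np.float64(206.0), np.float64(255.0)]
30 [np.float64(171.0), np.float64(174.0), np.float64(189.0), np.float64(230.0)]
```

```bash
python3 -m crank '-0.045 0 0 0 0.4;0 0 0 0 0.4;0 0 0 0 -1;0 0 0 0 -1;0 0 0 0 -1;0 0 0 0 -1;0 0 -0.1 0 -1;0 0 -0.2 0 -1;0 0 -0.1 0 -1;0 0 0 0 -1' 25; python3 -m crank '0 0 0 0.082 -1;0 0 0 0.082 -1;0 0 0 0.082 -1;0 0 0 0.082 -1;0 0 0 0.082 -1;0 0 0 0 -1;0 0 0 0 -1';python3 -c "
from h import *
plan(.634,-.222,.165,89)"
```

```text
time: 37.15
ee_pos: [0.6331, -0.5309, 0.1685]
eef_rot: [0.455, 0.891, -0.001, 0.002]
ft_force: [0.7, 0.7, -2.0]
width: 0.0482
grip_force: 25.0
time: 37.85
ee_pos: [0.6316, -0.5303, 0.1623]
eef_rot: [0.712, 0.703, -0.001, -0.001]
ft_force: [-0.0, 0.4, -2.1]
width: 0.0479
grip_force: 25.0
t 37.9 at [ 0.6316 -0.5303  0.1623] hd 89.3 | shift [ 1.542 -0.007 -0.014] rows>= 7 | turn 0.0031 rows>= 1 w 0.0479
```

```bash
python3 -m crank '0.15 0 0 0.003 -1;0.22 0 0 0 -1;0.22 0 0 0 -1;0.22 0 0 0 -1;0.22 0 0 0 -1;0.22 0 0 0 -1;0.22 0 0 0 -1;0.07 0 0 0 -1;0 0 0 0 -1;0 0 0 0 -1';python3 pk.py; python3 -c "
from h import *
plan(.634,-.222,.0859,89)"
```

```text
time: 38.85
ee_pos: [0.6381, -0.2237, 0.1626]
eef_rot: [0.714, 0.7, -0.002, -0.0]
ft_force: [-0.0, 0.1, -2.7]
width: 0.0481
grip_force: 25.0
38.9 [(7, 15), (8, 12), (22, -26), (23, 33), (98, -20), (99, -30), (100, -31), (104, -9), (105, 36), (106, 30), (184, -34), (185, -20), (197, 35), (198, 13), (200, -15), (201, -41), (203, 48), (246, 19), (247, 17), (267, -29), (268, -80), (269, -15), (297, 14), (298, 82), (299, 40), (328, -69), (329, -21), (340, -9), (341, -31), (342, -40), (377, -25)]
t 38.9 at [ 0.638  -0.2245  0.1624] hd 88.8 | shift [ 0.013 -0.019  0.383] rows>= 2 | turn -0.0028 rows>= 1 w 0.0484
```

```bash
python3 -m crank '0.013 -0.016 0.05 0 -1;0 0 0.1 0 -1;0 0 0.13 0 -1;0 0 0.06 0 -1;0 0 0 0 -1;0 0 0.015 0 -1;0 0 0.01 0 -1;0 0 0 0 -1';  python3 -m crank '0 0 0.008 0 -1;0 0 0 0 -1';python3 -m crank '0 0 0.006 0 -1;0 0 0 0 -1'
```

```text
time: 39.7
ee_pos: [0.6352, -0.22, 0.0902]
eef_rot: [0.715, 0.7, -0.001, -0.0]
ft_force: [-0.2, -0.4, -1.8]
width: 0.0483
grip_force: 25.0
time: 39.9
ee_pos: [0.6349, -0.2199, 0.0882]
eef_rot: [0.715, 0.7, -0.001, -0.001]
ft_force: [0.4, 0.5, -2.4]
width: 0.0477
grip_force: 25.0
time: 40.1
ee_pos: [0.6348, -0.2199, 0.0867]
eef_rot: [0.715, 0.7, -0.001, -0.001]
ft_force: [0.4, 0.2, -2.1]
width: 0.0479
grip_force: 25.0
```

```bash
python3 -m crank '0 0 0.006 0 -1;0 0 0 0 -1'; python3 -m crank '0 0 0.004 0 -1;0 0 0 0 -1'
```

```text
time: 40.3
ee_pos: [0.635, -0.2199, 0.0858]
eef_rot: [0.715, 0.7, -0.001, -0.001]
ft_force: [0.1, -0.2, -1.0]
width: 0.0482
grip_force: 25.0
time: 40.5
ee_pos: [0.635, -0.22, 0.0857]
eef_rot: [0.715, 0.7, -0.001, -0.001]
ft_force: [-2.9, 1.0, 5.7]
width: 0.0479
grip_force: 25.0
```

```bash
python3 -m crank '0 0 0 0 0.5;0 0 0 0 0.5;0 0 0 0 0.5;0 0 -0.1 0 0.5;0 0 -0.2 0 0.5;0 0 -0.24 0 1;0 0 -0.22 0 1;0 0 0 0 1'; python3 -c "
from h import *
plan(.43,-.30,.24,49.5)"
```

```text
time: 41.3
ee_pos: [0.6377, -0.2192, 0.2436]
eef_rot: [0.715, 0.7, 0.001, 0.003]
ft_force: [0.1, 0.1, -0.1]
width: 0.0815
grip_force: 0.0
t 41.3 at [ 0.6377 -0.2192  0.2436] hd 88.8 | shift [-0.426 -1.03   0.013] rows>= 5 | turn 0.4365 rows>= 5 w 0.0815
```

```bash
python3 -m crank '-0.08 -0.206 0 0 1;-0.08 -0.206 0 0 1;-0.09 -0.206 0 0 1;-0.09 -0.206 0 0 1;-0.09 -0.206 0 0 1'; python3 -m crank '0 0 0 0.088 1;0 0 0 0.088 1;0 0 0 0.088 1;0 0 0 0.088 1;0 0 0 0.084 1;0 0 0 0 1;0 0 0 0 1'
cat > bx.py <<'E'
from m import *
import sys
z=float(sys.argv[1])
c=view("wrist"); H=cv2.cvtColor(c["img"],cv2.COLOR_BGR2HSV)
b=cv2.inRange(H,(6,60,90),(20,190,255)); w=cv2.inRange(H,(0,0,130),(180,59,255))
a=cv2.morphologyEx(b|w,cv2.MORPH_CLOSE,np.ones((5,5),np.uint8)); a[238:]=0
print("cam",c["p"].round(3))
for r in rects(c,a,z,400): print(r)
E
python3 bx.py .012;python3 -c "
from h import *
plan(.467,-.268,.005,49.5)"
```

```text
time: 41.8
ee_pos: [0.4257, -0.3019, 0.2367]
eef_rot: [0.715, 0.699, -0.001, -0.001]
ft_force: [-0.5, -0.6, 0.6]
width: 0.0869
grip_force: 0.0
time: 42.5
ee_pos: [0.4275, -0.3013, 0.2372]
eef_rot: [0.907, 0.421, -0.002, -0.0]
ft_force: [0.3, -0.7, -0.6]
width: 0.0865
grip_force: 0.0
cam [ 0.475 -0.246  0.4  ]
(426, -383, 54, 42, -55.5, [357, 225])
(713, -595, 87, 33, -78.1, [627, 210])
(100, -90, 83, 64, 34.3, [15, 214])
(346, -265, 108, 54, 19.8, [248, 195])
(467, -269, 94, 47, 49.3, [325, 132])
(711, -416, 89, 56, -16.6, [563, 97])
(633, -251, 113, 77, 89.1, [429, 28])
t 42.5 at [ 0.4275 -0.3013  0.2373] hd 49.8 | shift [0.258 0.046 1.161] rows>= 5 | turn 0.003 rows>= 1 w 0.0871
```

```bash
python3 -m crank '0.13 0.023 0 0 1;0.128 0.023 0.1 0 1;0 0 0.24 0 1;0 0 0.24 0 1;0 0 0.24 0 1;0 0 0.2 0 1;0 0 0.11 0 1;0 0 0.03 0 1;0 0 0 0 -1;0 0 0 0 -1' 20; python3 -m crank '0 0 0 0 -1;0 0 0 0 -1;0 0 0 0 -1;0 0 0 0 -1'; python3 -m crank '0 0 -0.15 0 -1;0 0 -0.22 0 -1;0 0 -0.22 0 -1;0 0 -0.22 0 -1;0 0 -0.1 0 -1'; python3 -c "
from h import *
plan(.41,.27,.2,143)"
```

```text
time: 43.55
ee_pos: [0.4683, -0.2686, 0.0067]
eef_rot: [0.908, 0.419, -0.001, 0.0]
ft_force: [0.1, 0.6, 0.6]
width: 0.0777
grip_force: 0.0
time: 43.95
ee_pos: [0.4674, -0.2685, 0.0057]
eef_rot: [0.908, 0.419, -0.001, -0.0]
ft_force: [-0.6, 0.5, 0.1]
width: 0.047
grip_force: 0.0
time: 44.45
ee_pos: [0.4692, -0.2683, 0.1913]
eef_rot: [0.908, 0.419, -0.0, 0.002]
ft_force: [0.7, -0.0, -1.0]
width: 0.044
grip_force: 20.0
t 44.5 at [ 0.4692 -0.2683  0.1913] hd 49.6 | shift [ 1.857 -1.97  -0.053] rows>= 11 | turn 0.9619 rows>= 11 w 0.044
```

```bash
python3 -m crank '0 0 0 -0.094 -1;0 0 0 -0.094 -1;0 0 0 -0.094 -1;0 0 0 -0.094 -1;0 0 0 -0.094 -1;0 0 0 -0.094 -1;0 0 0 -0.094 -1;0 0 0 -0.094 -1;0 0 0 -0.094 -1;0 0 0 -0.094 -1';python3 -m crank '0 0 0 -0.094 -1;0 0 0 0 -1'; python3 -c "
from h import *
plan(.47,.24,.2,143)"
```

```text
time: 45.45
ee_pos: [0.4677, -0.2682, 0.1873]
eef_rot: [0.387, 0.922, -0.001, -0.001]
ft_force: [-0.3, -0.3, -0.9]
width: 0.0438
grip_force: 20.0
time: 45.65
ee_pos: [0.4677, -0.2682, 0.1871]
eef_rot: [0.319, 0.948, -0.0, -0.002]
ft_force: [-0.2, 0.4, -0.2]
width: 0.0436
grip_force: 20.0
t 45.6 at [ 0.4677 -0.2682  0.1871] hd 142.7 | shift [ 1.529  2.029 -0.064] rows>= 11 | turn -0.0029 rows>= 1 w 0.0436
```

```bash
python3 -m crank '0.14 0.19 -0.06 0 -1;0.14 0.19 -0.06 0 -1;0.14 0.19 -0.06 0 -1;0.14 0.19 -0.06 0 -1;0.14 0.19 -0.06 0 -1;0.14 0.19 -0.06 0 -1;0.14 0.19 -0.06 0 -1;0.14 0.19 -0.06 0 -1;0.14 0.19 -0.06 0 -1;0.14 0.19 0 0 -1';python3 -m crank '0.12 0.13 0 0 -1;0 0 0 0 -1;0 0 0 0 -1'; python3 -c "
from m import *
plan(.47,.24,.2,143)
c=view('wrist'); cv2.imwrite('pics/w7.png',c['img']); H=cv2.cvtColor(c['img'],cv2.COLOR_BGR2HSV)
b=cv2.inRange(H,(6,60,90),(20,190,255));a=cv2.morphologyEx(b,cv2.MORPH_CLOSE,np.ones((5,5),np.uint8)); a[238:]=0
for r in rects(c,a,.03,2000): print(r)
k=max(cv2.findContours(a,0,2)[0],key=cv2.contourArea)
q=cv2.approxPolyDP(k,8,True).reshape(-1,2);print(q.tolist());print((1000*cast(c,q,.03)).round().tolist())"
```

```text
time: 46.65
ee_pos: [0.4768, 0.1998, 0.2961]
eef_rot: [0.323, 0.946, -0.0, -0.0]
ft_force: [1.5, -1.0, 0.1]
width: 0.0438
grip_force: 20.0
time: 46.95
ee_pos: [0.4726, 0.2341, 0.2947]
eef_rot: [0.321, 0.947, -0.001, -0.001]
ft_force: [0.3, -1.0, -1.7]
width: 0.0441
grip_force: 20.0
t 47.0 at [0.4726 0.2341 0.2947] hd 142.6 | shift [0.027 0.016 0.473] rows>= 2 | turn -0.0045 rows>= 1 w 0.0441
(452, 327, 265, 255, -36.7, [374, 108])
[[292, 0], [296, 165], [271, 173], [271, 214], [457, 212], [475, 0]]
[[292.0, 333.0, 30.0], [448.0, 216.0, 30.0], [437.0, 184.0, 30.0], [480.0, 148.0, 30.0], [631.0, 351.0, 30.0], [421.0, 508.0, 30.0]]
```

View pics/w7.png

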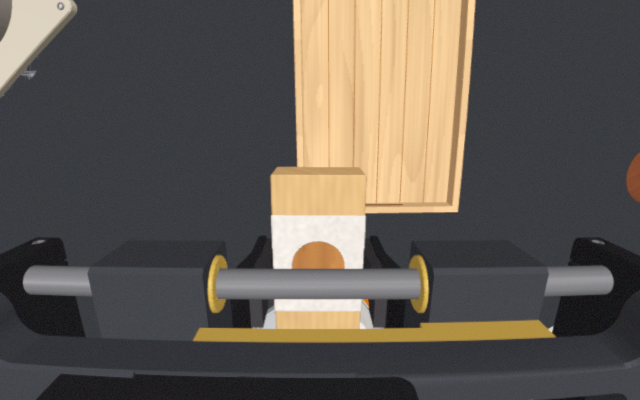

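The tray is clear and lies parallel to the tool. Its right outer corner is at (459,212) and its left edge runs from (292,0) to (297,165). The held box is level and centred at (318,240).

```bash
python3 -c "
from h import *
plan(.4327,.4234,.014,143.2)"; python3 -m crank '0.22 0.1 0 -0.005 -1;0.22 0.1 0 0 -1;0.2 0.1 0.05 0 -1;0 0 0 0 -1;0 0 0 0 -1';  python3 -c "
from h import *
plan(.4327,.4234,.014,143.2)"
```

```text
t 47.0 at [0.4733 0.2326 0.2946] hd 142.5 | shift [0.74  0.636 1.403] rows>= 7 | turn -0.0081 rows>= 1 w 0.0437
time: 47.5
ee_pos: [0.4075, 0.3574, 0.2847]
eef_rot: [0.317, 0.948, -0.001, -0.001]
ft_force: [0.3, -1.0, -0.9]
width: 0.0444
grip_force: 20.0
t 47.5 at [0.4075 0.3574 0.2847] hd 143.0 | shift [0.096 0.343 1.353] rows>= 6 | turn -0.0024 rows>= 1 w 0.0444
```

```bash
python3 -m crank '0.05 0.17 0.1 -0.002 -1;0.046 0.173 0.15 0 -1;0 0 0.24 0 -1;0 0 0.24 0 -1;0 0 0.24 0 -1;0 0 0.2 0 -1;0 0 0.1 0 -1;0 0 0.03 0 -1;0 0 0 0 -1;0 0 0 0 -1';  python3 -c "
from h import *
plan(.4327,.4234,.014,143.2)"
```

```text
time: 48.5
ee_pos: [0.4336, 0.4249, 0.0269]
eef_rot: [0.316, 0.949, 0.001, -0.001]
ft_force: [-0.0, 0.5, -0.4]
width: 0.044
grip_force: 20.0
t 48.5 at [0.4336 0.4249 0.0269] hd 143.2 | shift [-0.001 -0.009  0.064] rows>= 1 | turn -0.0002 rows>= 1 w 0.044
```

Lower the last 12 mm, release, and go up.

```bash
python3 -m crank '0 -0.009 0.03 0 -1;0 0 0.02 0 -1;0 0 0.01 0 -1;0 0 0 0 -1'; python3 -m crank '0 0 0 0 0.3;0 0 0 0 0.3;0 0 0 0 0.3;0 0 -0.15 0 0.3;0 0 -0.22 0 0.3;0 0 -0.22 0 1;0 0 -0.22 0 1;0 0 -0.2 0 1'; python3 -c "
from h import *
plan(.36,-.36,.24,33)"
```

```text
time: 48.9
ee_pos: [0.4319, 0.4233, 0.0154]
eef_rot: [0.315, 0.949, -0.0, -0.0]
ft_force: [-3.6, -8.1, 21.8]
width: 0.0441
grip_force: 20.0
time: 49.7
ee_pos: [0.4317, 0.4228, 0.2168]
eef_rot: [0.315, 0.949, -0.0, -0.001]
ft_force: [0.9, -0.0, -0.0]
width: 0.0732
grip_force: 0.0
t 49.7 at [0.4317 0.4228 0.2168] hd 143.3 | shift [-2.054 -3.351 -0.115] rows>= 16 | turn -0.7749 rows>= 9 w 0.0732
```

```bash
python3 -m crank '-0.138 -0.161 -0.01 0 1;-0.138 -0.161 -0.01 0 1;-0.138 -0.161 -0.01 0 1;-0.138 -0.161 -0.01 0 1;-0.138 -0.161 -0.01 0 1;-0.138 -0.161 -0.01 0 1;-0.138 -0.161 -0.01 0 1;-0.138 -0.161 -0.01 0 1;-0.138 -0.161 -0.01 0 1;-0.138 -0.161 -0.01 0 1';python3 -m crank '0 0 0 0.094 1;0 0 0 0.094 1;0 0 0 0.094 1;0 0 0 0.094 1;0 0 0 0.094 1;0 0 0 0.094 1;0 0 0 0.094 1;0 0 0 0.094 1;0 0 0 0.094 1;0 0 0 0.094 1';python3 -m crank '0 0 0 0.094 1;0 0 0 0.094 1;0 0 0 0.094 1;0 0 0 0 1'; python3 -c "
from h import *
plan(.372,-.414,.24,33)"
```

```text
time: 50.7
ee_pos: [0.4601, -0.0023, 0.235]
eef_rot: [0.315, 0.949, -0.001, -0.001]
ft_force: [0.7, -0.5, -0.3]
width: 0.0869
grip_force: 0.0
time: 51.7
ee_pos: [0.4603, -0.0002, 0.2347]
eef_rot: [0.873, 0.487, -0.001, -0.0]
ft_force: [0.3, 0.2, 0.1]
width: 0.0867
grip_force: 0.0
time: 52.1
ee_pos: [0.4603, -0.0002, 0.2348]
eef_rot: [0.958, 0.285, -0.001, -0.0]
ft_force: [0.6, 0.6, -1.1]
width: 0.0873
grip_force: 0.0
t 52.1 at [ 4.603e-01 -2.000e-04  2.348e-01] hd 33.1 | shift [-1.501  1.491 -0.024] rows>= 9 | turn 0.0016 rows>= 1 w 0.0873
```

```bash
python3 -m crank '-0.15 0.15 0 0 1;-0.15 0.15 0 0 1;-0.15 0.15 0 0 1;-0.15 0.15 0 0 1;-0.15 0.15 0 0 1;-0.15 0.15 0 0 1;-0.15 0.15 0 0 1;-0.15 0.15 0 0 1;-0.15 0.15 0 0 1;-0.15 0.14 0 0 1';python3 -m crank '0 0 0 0 1;0 0 0 0 1'; python3 bx.py .048; python3 bx.py .036; python3 -c "
from h import *
plan(.397,-.398,.026,33)"
```

```text
time: 53.1
ee_pos: [0.3723, -0.4159, 0.235]
eef_rot: [0.957, 0.289, -0.001, -0.0]
ft_force: [0.9, -0.4, 0.4]
width: 0.0872
grip_force: 0.0
time: 53.3
ee_pos: [0.3728, -0.4143, 0.2347]
eef_rot: [0.958, 0.287, -0.001, -0.001]
ft_force: [0.6, 1.3, 0.2]
width: 0.0874
grip_force: 0.0
cam [ 0.434 -0.375  0.398]
(133, -135, 49, 29, 17.7, [8, 220])
(509, -649, 242, 92, -59.3, [561, 195])
(399, -396, 94, 50, 33.5, [316, 151])
(357, -270, 92, 61, 19.0, [193, 118])
(686, -578, 94, 59, -78.5, [615, 24])
cam [ 0.435 -0.374  0.398]
(123, -126, 50, 30, 17.8, [8, 221])
(512, -658, 250, 94, -59.0, [561, 196])
(397, -396, 98, 51, 32.5, [317, 152])
(354, -266, 95, 63, 19.0, [193, 119])
(695, -584, 98, 62, -78.3, [615, 25])
t 53.4 at [ 0.3737 -0.4129  0.2353] hd 33.5 | shift [0.14  0.004 1.046] rows>= 5 | turn 0.0055 rows>= 1 w 0.0872
```

```bash
python3 -m crank '0.15 0 0.1 0 1;0 0 0.24 0 1;0 0 0.24 0 1;0 0 0.22 0 1;0 0 0.15 0 1;0 0 0.08 0 1;0 0 0 0 1;0 0 0 0 -1;0 0 0 0 -1;0 0 0 0 -1' 20;python3 -m crank '0 0 0 0 -1;0 0 0 0 -1;0 0 0 0 -1;0 0 0 0 -1'
```

```text
time: 54.4
ee_pos: [0.3982, -0.3984, 0.0307]
eef_rot: [0.958, 0.286, -0.001, 0.001]
ft_force: [-0.4, -0.6, 0.4]
width: 0.0706
grip_force: 0.0
time: 54.8
ee_pos: [0.3975, -0.3976, 0.0293]
eef_rot: [0.958, 0.286, -0.001, -0.0]
ft_force: [-1.0, 0.3, 2.1]
width: 0.0438
grip_force: 20.0
```

```bash
python3 -m crank '0 0 -0.12 0 -1;0 0 -0.2 0 -1;0 0 -0.2 0 -1;0 0 -0.2 -0.094 -1;0 0 -0.2 -0.094 -1;0 0 0 -0.094 -1;0 0 0 -0.094 -1;0 0 0 -0.094 -1;0 0 0 -0.094 -1;0 0 0 -0.094 -1';python3 -m crank '0 0 0 -0.094 -1;0 0 0 -0.094 -1;0 0 0 -0.094 -1;0 0 0 -0.094 -1;0 0 0 -0.094 -1;0 0 0 -0.094 -1;0 0 0 0 -1'; python3 -c "
from h import *
plan(.45,0,.21,143.2);plan(.3752,.3465,.2,143.2)"
```

```text
time: 55.8
ee_pos: [0.3979, -0.3976, 0.213]
eef_rot: [0.689, 0.724, -0.001, -0.001]
ft_force: [0.7, 0.1, -1.0]
width: 0.0437
grip_force: 20.0
time: 56.5
ee_pos: [0.3979, -0.3976, 0.2128]
eef_rot: [0.314, 0.949, -0.0, -0.001]
ft_force: [-0.4, -1.0, -1.3]
width: 0.0436
grip_force: 20.0
t 56.5 at [ 0.3979 -0.3976  0.2128] hd 143.4 | shift [0.977 1.751 0.014] rows>= 9 | turn 0.0019 rows>= 1 w 0.0436
t 56.5 at [ 0.3979 -0.3976  0.2128] hd 143.4 | shift [2.31  2.919 0.066] rows>= 15 | turn 0.0019 rows>= 1 w 0.0436
```

```bash
python3 -m crank '0.098 0.175 0 0 -1;0.098 0.175 0 0 -1;0.098 0.175 0 0 -1;0.098 0.175 0 0 -1;0.098 0.175 0 0 -1;0.098 0.175 0 0 -1;0.098 0.175 0 0 -1;0.098 0.175 0 0 -1;0.098 0.175 0 0 -1;0.098 0.175 0 0 -1';python3 -m crank '0.166 0.146 0 0 -1;0.166 0.146 0 0 -1;0.166 0.146 0 0 -1;0.166 0.146 0 0 -1;0.166 0.146 0 0 -1;0.166 0.146 0 0 -1;0.166 0.146 0 0 -1;0.166 0.146 0 0 -1;0 0 0 0 -1;0 0 0 0 -1'; python3 -c "
from h import *
plan(.3752,.3465,.0135,143.2)"
```

```text
time: 57.5
ee_pos: [0.4504, 0.0013, 0.2131]
eef_rot: [0.318, 0.948, -0.002, -0.0]
ft_force: [0.1, -0.3, -0.6]
width: 0.0441
grip_force: 20.0
time: 58.5
ee_pos: [0.3807, 0.3283, 0.2138]
eef_rot: [0.315, 0.949, -0.0, -0.002]
ft_force: [-0.0, -0.1, -0.8]
width: 0.0437
grip_force: 20.0
t 58.5 at [0.3807 0.3283 0.2138] hd 143.3 | shift [0.073 0.058 1.002] rows>= 5 | turn 0.0014 rows>= 1 w 0.0437
```

```bash
python3 -m crank '0.073 0.058 0.05 0 -1;0 0 0.2 0 -1;0 0 0.24 0 -1;0 0 0.2 0 -1;0 0 0.15 0 -1;0 0 0.08 0 -1;0 0 0 0 -1;0 0 0.03 0 -1;0 0 0.02 0 -1;0 0 0 0 -1';  python3 -c "
from h import *
plan(.3752,.3465,.0135,143.2)"
```

```text
time: 59.5
ee_pos: [0.3775, 0.3446, 0.0205]
eef_rot: [0.315, 0.949, 0.0, -0.001]
ft_force: [-0.0, 0.4, -0.7]
width: 0.0435
grip_force: 20.0
t 59.5 at [0.3775 0.3446 0.0205] hd 143.2 | shift [0.015 0.001 0.035] rows>= 1 | turn 0.0004 rows>= 1 w 0.0435
```

```bash
python3 -m crank '0 0 0.02 0 -1;0 0 0.012 0 -1;0 0 0 0 -1'; python3 -m crank '0 0 0 0 0.3;0 0 0 0 0.3;0 0 0 0 0.3;0 0 -0.15 0 0.3;0 0 -0.22 0 0.3;0 0 -0.22 0 1;0 0 -0.22 0 1;0 0 -0.2 0 1'; python3 -c "
from h import *
plan(.45,0,.22,33);plan(.372,-.414,.22,33)"
```

```text
time: 59.8
ee_pos: [0.377, 0.3446, 0.0135]
eef_rot: [0.315, 0.949, -0.0, -0.001]
ft_force: [-0.3, -0.7, -0.9]
width: 0.0439
grip_force: 20.0
time: 60.6
ee_pos: [0.3771, 0.3446, 0.2177]
eef_rot: [0.315, 0.949, 0.0, -0.001]
ft_force: [0.6, -0.0, 0.0]
width: 0.0731
grip_force: 0.0
t 60.6 at [0.3771 0.3446 0.2177] hd 143.3 | shift [-1.322 -1.164 -0.013] rows>= 8 | turn -0.7743 rows>= 9 w 0.0731
t 60.6 at [0.3771 0.3446 0.2177] hd 143.3 | shift [-2.246 -3.057 -0.014] rows>= 16 | turn -0.7743 rows>= 9 w 0.0731
```

```bash
python3 -m crank '-0.165 -0.146 0 0 1;-0.165 -0.146 0 0 1;-0.165 -0.146 0 0 1;-0.165 -0.146 0 0 1;-0.165 -0.146 0 0 1;-0.165 -0.146 0 0 1;-0.165 -0.146 0 0 1;-0.165 -0.146 0 0 1';python3 -m crank '0 0 0 0.094 1;0 0 0 0.094 1;0 0 0 0.094 1;0 0 0 0.094 1;0 0 0 0.094 1;0 0 0 0.094 1;0 0 0 0.094 1;0 0 0 0.094 1;0 0 0 0.094 1;0 0 0 0.094 1';python3 -m crank '0 0 0 0.094 1;0 0 0 0.094 1;0 0 0 0.094 1;0 0 0 0 1'; python3 -c "
from h import *
plan(.372,-.414,.24,33)"
```

```text
time: 61.4
ee_pos: [0.4474, 0.0097, 0.216]
eef_rot: [0.315, 0.949, -0.001, -0.001]
ft_force: [1.3, 0.1, 1.0]
width: 0.087
grip_force: 0.0
time: 62.4
ee_pos: [0.4472, 0.012, 0.2157]
eef_rot: [0.873, 0.488, -0.001, -0.001]
ft_force: [-0.8, 1.3, 0.1]
width: 0.0867
grip_force: 0.0
time: 62.8
ee_pos: [0.4472, 0.0119, 0.2157]
eef_rot: [0.958, 0.286, -0.001, -0.001]
ft_force: [0.0, 1.2, -0.1]
width: 0.0867
grip_force: 0.0
t 62.8 at [0.4472 0.0119 0.2157] hd 33.2 | shift [-1.481  1.576 -0.122] rows>= 9 | turn 0.0023 rows>= 1 w 0.0867
```

```bash
python3 -m crank '-0.148 0.157 -0.01 0 1;-0.148 0.157 -0.01 0 1;-0.148 0.157 -0.01 0 1;-0.148 0.157 -0.01 0 1;-0.148 0.157 -0.01 0 1;-0.148 0.157 -0.01 0 1;-0.148 0.157 -0.01 0 1;-0.148 0.157 -0.01 0 1;-0.148 0.157 -0.01 0 1;-0.148 0.157 -0.01 0 1';python3 -m crank '0 0 0 0 1;0 0 0 0 1'; python3 bx.py .012; python3 -c "
from h import *
plan(.397,-.398,.005,33)"
```

```text
time: 63.8
ee_pos: [0.372, -0.415, 0.2354]
eef_rot: [0.957, 0.289, -0.001, -0.001]
ft_force: [0.9, -0.3, 1.0]
width: 0.0867
grip_force: 0.0
time: 64.0
ee_pos: [0.3724, -0.4136, 0.2349]
eef_rot: [0.958, 0.288, -0.001, -0.002]
ft_force: [0.2, 1.6, -0.3]
width: 0.0871
grip_force: 0.0
cam [ 0.433 -0.374  0.398]
(102, -109, 55, 34, 17.8, [9, 220])
(516, -676, 266, 101, -59.3, [561, 195])
(400, -397, 95, 48, 29.9, [319, 148])
(349, -259, 101, 67, 18.9, [194, 118])
(712, -598, 102, 65, -78.6, [616, 25])
t 64.0 at [ 0.3729 -0.4125  0.2352] hd 33.5 | shift [0.141 0.009 1.151] rows>= 5 | turn 0.006 rows>= 1 w 0.0868
```

```bash
python3 -m crank '0.155 0.006 0.1 0.038 1;0 0 0.24 0 1;0 0 0.24 0 1;0 0 0.24 0 1;0 0 0.2 0 1;0 0 0.1 0 1;0 0 0.02 0 1;0 0 0 0 -1;0 0 0 0 -1;0 0 0 0 -1' 20;python3 -m crank '0 0 0 0 -1;0 0 0 0 -1;0 0 0 0 -1;0 0 0 0 -1'
```

```text
time: 65.05
ee_pos: [0.3995, -0.3976, 0.0091]
eef_rot: [0.966, 0.258, -0.0, 0.0]
ft_force: [-0.8, -0.6, 0.5]
width: 0.0706
grip_force: 0.0
time: 65.45
ee_pos: [0.3986, -0.3971, 0.0076]
eef_rot: [0.966, 0.258, -0.001, -0.001]
ft_force: [-1.0, 0.8, 2.1]
width: 0.0437
grip_force: 20.0
```

```bash
python3 -m crank '0 0 -0.12 0 -1;0 0 -0.22 0 -1;0 0 -0.22 0 -1;0 0 -0.22 -0.094 -1;0 0 -0.22 -0.094 -1;0 0 0 -0.094 -1;0 0 0 -0.094 -1;0 0 0 -0.094 -1;0 0 0 -0.094 -1;0 0 0 -0.094 -1';python3 -m crank '0 0 0 -0.094 -1;0 0 0 -0.094 -1;0 0 0 -0.094 -1;0 0 0 -0.094 -1;0 0 0 -0.094 -1;0 0 0 -0.094 -1;0 0 0 -0.036 -1;0 0 0 0 -1'; python3 -c "
from h import *
plan(.45,0,.21,143.2);plan(.5288,.3515,.2,143.2)"
```

```text
time: 66.45
ee_pos: [0.3989, -0.3971, 0.2072]
eef_rot: [0.71, 0.704, -0.0, -0.001]
ft_force: [0.3, -0.0, -0.6]
width: 0.044
grip_force: 20.0
time: 67.25
ee_pos: [0.3989, -0.3971, 0.2071]
eef_rot: [0.316, 0.949, 0.0, -0.001]
ft_force: [-0.9, -0.3, -0.5]
width: 0.0438
grip_force: 20.0
t 67.2 at [ 0.3989 -0.3971  0.2071] hd 143.2 | shift [ 0.986  1.743 -0.012] rows>= 9 | turn -0.0003 rows>= 1 w 0.0438
t 67.2 at [ 0.3989 -0.3971  0.2071] hd 143.2 | shift [1.724 3.385 0.04 ] rows>= 16 | turn -0.0003 rows>= 1 w 0.0438
```

```bash
python3 -m crank '0.1 0.2 0 0 -1;0.1 0.2 0 0 -1;0.1 0.2 0 0 -1;0.1 0.2 0 0 -1;0.1 0.2 0 0 -1;0.1 0.2 0 0 -1;0.1 0.2 0 0 -1;0.1 0.2 0 0 -1;0.1 0.2 0 0 -1;0.1 0.2 0 0 -1';python3 -m crank '0.1 0.2 0 0 -1;0.1 0.2 0 0 -1;0.1 0.2 0 0 -1;0.1 0.2 0 0 -1;0.1 0.2 0 0 -1;0.1 0.2 0 0 -1;0.12 0.18 0 0 -1;0 0 0 0 -1;0 0 0 0 -1'; python3 -c "
from h import *
plan(.5288,.3515,.0156,143.2)"
```

```text
time: 68.25
ee_pos: [0.4791, 0.0442, 0.2078]
eef_rot: [0.318, 0.948, -0.0, -0.001]
ft_force: [0.9, -0.7, -0.9]
width: 0.0439
grip_force: 20.0
time: 69.15
ee_pos: [0.5285, 0.3516, 0.2075]
eef_rot: [0.316, 0.949, 0.0, -0.002]
ft_force: [0.2, -0.9, -0.5]
width: 0.044
grip_force: 20.0
t 69.2 at [0.5285 0.3516 0.2075] hd 143.2 | shift [-0.005  0.001  0.96 ] rows>= 4 | turn 0.0001 rows>= 1 w 0.044
```

```bash
python3 -m crank '0 0 0.15 0 -1;0 0 0.22 0 -1;0 0 0.22 0 -1;0 0 0.2 0 -1;0 0 0.1 0 -1;0 0 0 0 -1;0 0 0.03 0 -1;0 0 0.02 0 -1;0 0 0 0 -1';  python3 -c "
from h import *
plan(.5288,.3515,.0156,143.2)"; python3 -m crank '0 0 0.012 0 -1;0 0 0 0 -1'
```

```text
time: 70.05
ee_pos: [0.5296, 0.3504, 0.0209]
eef_rot: [0.316, 0.949, 0.001, -0.001]
ft_force: [-0.3, -0.3, -1.2]
width: 0.044
grip_force: 20.0
t 70.0 at [0.5296 0.3504 0.0209] hd 143.1 | shift [0.006 0.002 0.026] rows>= 1 | turn -0.0011 rows>= 1 w 0.044
time: 70.25
ee_pos: [0.5292, 0.3503, 0.0178]
eef_rot: [0.316, 0.949, 0.0, -0.001]
ft_force: [-0.8, 0.6, -1.3]
width: 0.0435
grip_force: 20.0
```

Lower the last 2 mm and release. Then go to the other stack, at (353,-267), heading 19.

```bash
python3 -m crank '0 0 0.01 0 -1;0 0 0 0 -1'; python3 -m crank '0 0 0 0 0.3;0 0 0 0 0.3;0 0 0 0 0.3;0 0 -0.15 0 0.3;0 0 -0.22 0 0.3;0 0 -0.22 0 1;0 0 -0.22 0 1;0 0 -0.2 0 1'; python3 -c "
from h import *
plan(.47,0,.22,143);plan(.37,-.26,.22,19)"
```

```text
time: 70.45
ee_pos: [0.5293, 0.3504, 0.0158]
eef_rot: [0.316, 0.949, 0.0, -0.001]
ft_force: [0.9, -0.2, 0.6]
width: 0.044
grip_force: 20.0
time: 71.25
ee_pos: [0.5294, 0.35, 0.2198]
eef_rot: [0.316, 0.949, 0.0, -0.001]
ft_force: [1.3, 1.1, 0.5]
width: 0.073
grip_force: 0.0
t 71.2 at [0.5294 0.35   0.2198] hd 143.1 | shift [-0.812 -1.578 -0.003] rows>= 8 | turn 0.0015 rows>= 1 w 0.073
t 71.2 at [0.5294 0.35   0.2198] hd 143.1 | shift [-1.192 -2.918 -0.005] rows>= 13 | turn -0.6207 rows>= 7 w 0.073
```

```bash
python3 -m crank '-0.085 -0.208 0 0 1;-0.085 -0.208 0 0 1;-0.085 -0.208 0 0 1;-0.085 -0.208 0 0 1;-0.085 -0.208 0 0 1;-0.085 -0.208 0 0 1;-0.085 -0.208 0 0 1;-0.085 -0.208 0 0 1;-0.085 -0.208 0 0 1;-0.085 -0.208 0 0 1';python3 -m crank '-0.085 -0.208 0 0 1;-0.085 -0.208 0 0 1;-0.085 -0.208 -0.01 0 1;-0.085 -0.208 -0.01 0 1;0 0 0 0.092 1;0 0 0 0.092 1;0 0 0 0.092 1;0 0 0 0.092 1;0 0 0 0.092 1;0 0 0 0.092 1';python3 -m crank '0 0 0 0.092 1;0 0 0 0.092 1;0 0 0 0.092 1;0 0 0 0.092 1;0 0 0 0.092 1;0 0 0 0.092 1;0 0 0 0.092 1;0 0 0 0.092 1;0 0 0 0.092 1;0 0 0 0 1'; python3 bx.py .048; python3 -c "
from h import *
plan(.353,-.267,.027,19)"
```

```text
time: 72.25
ee_pos: [0.4236, -0.0576, 0.2196]
eef_rot: [0.316, 0.949, -0.001, -0.0]
ft_force: [0.5, -0.7, 0.1]
width: 0.087
grip_force: 0.0
time: 73.25
ee_pos: [0.3792, -0.2294, 0.2227]
eef_rot: [0.687, 0.727, 0.0, -0.001]
ft_force: [0.4, 0.5, -0.0]
width: 0.0875
grip_force: 0.0
time: 74.25
ee_pos: [0.3791, -0.2295, 0.2228]
eef_rot: [0.986, 0.164, -0.001, -0.001]
ft_force: [0.1, 0.4, 0.2]
width: 0.0867
grip_force: 0.0
cam [ 0.448 -0.207  0.386]
(475, -548, 70, 59, -66.3, [618, 197])
(368, -259, 74, 46, 19.0, [340, 204])
t 74.3 at [ 0.3791 -0.2296  0.2227] hd 19.2 | shift [-0.184  0.136  0.979] rows>= 5 | turn 0.0024 rows>= 1 w 0.087
```

```bash
python3 -m crank '-0.143 0.06 0 0 1;-0.143 0.062 0 0 1;0 0 0 0 1;0 0 0 0 1'; python3 bx.py .048; python3 -c "
from h import *
plan(.357,-.264,.027,19)"
```

```text
time: 74.7
ee_pos: [0.3329, -0.2715, 0.2227]
eef_rot: [0.986, 0.166, -0.001, -0.001]
ft_force: [-0.6, -0.0, 0.7]
width: 0.0869
grip_force: 0.0
cam [ 0.402 -0.248  0.386]
(475, -555, 77, 56, -66.6, [613, 149])
(355, -264, 92, 48, 19.2, [317, 161])
t 74.8 at [ 0.3335 -0.271   0.2228] hd 19.2 | shift [0.123 0.008 0.979] rows>= 4 | turn 0.0022 rows>= 1 w 0.0871
```

```bash
python3 -m crank '0.115 0.006 0.1 0 1;0 0 0.22 0 1;0 0 0.22 0 1;0 0 0.22 0 1;0 0 0.14 0 1;0 0 0.07 0 1;0 0 0 0 1;0 0 0 0 -1;0 0 0 0 -1;0 0 0 0 -1' 20;python3 -m crank '0 0 0 0 -1;0 0 0 0 -1;0 0 0 0 -1;0 0 0 0 -1'
```

```text
time: 75.75
ee_pos: [0.3554, -0.2651, 0.0297]
eef_rot: [0.986, 0.165, -0.0, -0.0]
ft_force: [-1.5, 0.2, 0.1]
width: 0.0704
grip_force: 0.0
time: 76.15
ee_pos: [0.3548, -0.2646, 0.0288]
eef_rot: [0.986, 0.165, -0.001, -0.001]
ft_force: [-0.3, 1.0, 2.1]
width: 0.0438
grip_force: 20.0
```

```bash
python3 -m crank '0 0 -0.12 0 -1;0 0 -0.22 0 -1;0 0 -0.22 0 -1;0 0 -0.2 -0.092 -1;0 0 -0.15 -0.092 -1;0 0 0 -0.092 -1;0 0 0 -0.092 -1;0 0 0 -0.092 -1;0 0 0 -0.092 -1;0 0 0 -0.092 -1';python3 -m crank '0 0 0 -0.092 -1;0 0 0 -0.092 -1;0 0 0 -0.092 -1;0 0 0 -0.092 -1;0 0 0 -0.092 -1;0 0 0 -0.092 -1;0 0 0 -0.092 -1;0 0 0 -0.092 -1;0 0 0 0 -1'; python3 -c "
from h import *
plan(.4713,.2746,.2,143.2)"
```

```text
time: 77.15
ee_pos: [0.355, -0.2649, 0.2106]
eef_rot: [0.781, 0.625, -0.0, -0.002]
ft_force: [-0.3, -1.2, -0.7]
width: 0.0436
grip_force: 20.0
time: 78.05
ee_pos: [0.355, -0.2649, 0.2106]
eef_rot: [0.314, 0.949, 0.001, -0.001]
ft_force: [0.0, 0.2, 0.2]
width: 0.0436
grip_force: 20.0
t 78.0 at [ 0.355  -0.2649  0.2106] hd 143.4 | shift [1.143 2.512 0.058] rows>= 12 | turn 0.0019 rows>= 1 w 0.0436
```

```bash
python3 -m crank '0.088 0.193 0 0 -1;0.088 0.193 0 0 -1;0.088 0.193 0 0 -1;0.088 0.193 0 0 -1;0.088 0.193 0 0 -1;0.088 0.193 0 0 -1;0.088 0.193 0 0 -1;0.088 0.193 0 0 -1;0.088 0.193 0 0 -1;0.088 0.193 0 0 -1';python3 -m crank '0.088 0.193 0 0 -1;0.088 0.193 0 0 -1;0.088 0.193 0 0 -1;0 0 0 0 -1;0 0 0 0 -1'; python3 -c "
from h import *
plan(.4713,.2746,.013,143.2)"
```

```text
time: 79.05
ee_pos: [0.4345, 0.1453, 0.2177]
eef_rot: [0.32, 0.947, 0.006, 0.004]
ft_force: [0.5, -0.1, -1.2]
width: 0.0437
grip_force: 20.0
time: 79.55
ee_pos: [0.414, 0.2467, 0.2386]
eef_rot: [0.316, 0.948, 0.021, 0.02]
ft_force: [-0.4, -0.3, -0.3]
width: 0.0438
grip_force: 20.0
t 79.5 at [0.414  0.2467 0.2386] hd 143.1 | shift [-0.117  0.223  1.145] rows>= 5 | turn -0.0013 rows>= 1 w 0.0438
```

```bash
python3 -m crank '0 0 0 0 -1;0 0 0 0 -1;0 0 0 0 -1'; python3 -c "
from h import *
plan(.4713,.2746,.013,143.2);s=read_state();print(s['joint_positions'].round(3),s['joint_vel'].round(2))"
```

```text
time: 79.85
ee_pos: [0.4144, 0.2457, 0.2385]
eef_rot: [0.316, 0.948, 0.021, 0.02]
ft_force: [0.3, 0.7, -0.8]
width: 0.0437
grip_force: 20.0
t 79.8 at [0.4144 0.2457 0.2385] hd 143.1 | shift [-0.113  0.226  1.144] rows>= 5 | turn -0.0014 rows>= 1 w 0.0437
[ 1.248 -0.499 -1.468  1.798 -0.524  1.366  0.807] [-0.  0.  0. -0. -0.  0.  0.]
```

```bash
python3 -m crank '0 0.1 0 0 -1;0 0.1 0 0 -1;0 0.1 0 0 -1;0 0 0 0 -1;0 0 0 0 -1'; python3 -c "
from h import *
plan(.4713,.2746,.013,143.2);s=read_state();print(s['joint_positions'].round(3))"
```

```text
time: 80.35
ee_pos: [0.4179, 0.274, 0.2559]
eef_rot: [0.315, 0.948, 0.035, 0.031]
ft_force: [-0.1, -0.1, -1.7]
width: 0.0438
grip_force: 20.0
t 80.3 at [0.4179 0.274  0.2559] hd 143.2 | shift [-0.166  0.057  1.231] rows>= 5 | turn -0.0003 rows>= 1 w 0.0438
[ 1.216 -0.499 -1.468  1.759 -0.532  1.366  0.761]
```

```bash
python3 -m crank '0 -0.15 0 0 -1;0 -0.15 0 0 -1;-0.088 -0.193 0 0 -1;-0.088 -0.193 0 0 -1;-0.088 -0.193 0 0 -1;-0.088 -0.193 0 0 -1;-0.088 -0.193 0 0 -1;-0.088 -0.193 0 0 -1;0 0 0 0 -1;0 0 0 0 -1'; python3 -c "
from h import *
plan(.5,0,.22,143.2);s=read_state();print(s['joint_positions'].round(3))"
```

```text
time: 81.35
ee_pos: [0.3286, -0.0229, 0.2343]
eef_rot: [0.316, 0.948, 0.035, 0.031]
ft_force: [0.2, 1.1, -0.6]
width: 0.0435
grip_force: 20.0
t 81.3 at [ 0.3286 -0.0229  0.2343] hd 143.0 | shift [-0.613  0.597  0.146] rows>= 4 | turn -0.002 rows>= 1 w 0.0435
[ 0.828 -0.467 -0.605  2.134 -0.335  1.345  1.26 ]
```

```bash
python3 -m crank '-0.1 0.1 0.03 0 -1;-0.1 0.1 0.03 0 -1;-0.1 0.1 0.03 0 -1;-0.1 0.1 0.03 0 -1;-0.1 0.1 0.03 0 -1;-0.1 0.1 0 0 -1;0 0 0 0 -1'; python3 -c "
from h import *
plan(.5288,.2546,.2,143.2);s=read_state();print(s['joint_positions'].round(3))"
```

```text
time: 82.05
ee_pos: [0.5011, 0.0047, 0.2195]
eef_rot: [0.314, 0.948, 0.037, 0.031]
ft_force: [-0.2, 0.2, -0.8]
width: 0.0435
grip_force: 20.0
t 82.0 at [0.5011 0.0047 0.2195] hd 143.2 | shift [0.64  1.073 0.172] rows>= 6 | turn 0.0004 rows>= 1 w 0.0435
[ 0.839  0.059 -0.922  1.815  0.003  1.206  0.85 ]
```

```bash
python3 -m crank '0.106 0.178 0.02 0 -1;0.106 0.178 0.02 0 -1;0.106 0.178 0.02 0 -1;0.106 0.178 0.02 0 -1;0.106 0.178 0.02 0 -1;0.106 0.178 0.02 0 -1;0 0 0 0 -1;0 0 0 0 -1'; python3 -c "
from h import *
plan(.4713,.2746,.1,143.2);s=read_state();print(s['joint_positions'].round(3))"
```

```text
time: 82.85
ee_pos: [0.5248, 0.2528, 0.2093]
eef_rot: [0.313, 0.949, 0.035, 0.031]
ft_force: [-0.2, -1.7, -0.7]
width: 0.0438
grip_force: 20.0
t 82.8 at [0.5248 0.2528 0.2093] hd 143.4 | shift [ 0.299 -0.118  0.528] rows>= 3 | turn 0.0017 rows>= 1 w 0.0438
[ 0.335  0.336 -1.034  1.642  0.316  1.242  0.181]
```

```bash
python3 -m crank '0.1 -0.04 0.17 0 -1;0.1 -0.04 0.17 0 -1;0.1 -0.04 0.17 0 -1;0 0 0 0 -1;0 0 0 0 -1'; python3 -c "
from h import *
plan(.4713,.2746,.02,143.2);s=read_state();print(s['joint_positions'].round(3))
c=view('wrist');cv2.imwrite('pics/w8.png',c['img'])"
```

```text
time: 83.35
ee_pos: [0.4722, 0.2712, 0.1037]
eef_rot: [0.316, 0.948, 0.034, 0.031]
ft_force: [0.6, 0.5, -0.2]
width: 0.044
grip_force: 20.0
t 83.3 at [0.4722 0.2712 0.1037] hd 143.1 | shift [ 0.03  -0.025  0.417] rows>= 2 | turn -0.0014 rows>= 1 w 0.044
[ 0.274  0.359 -1.019  1.86   0.378  1.025  0.039]
```

View pics/w8.png

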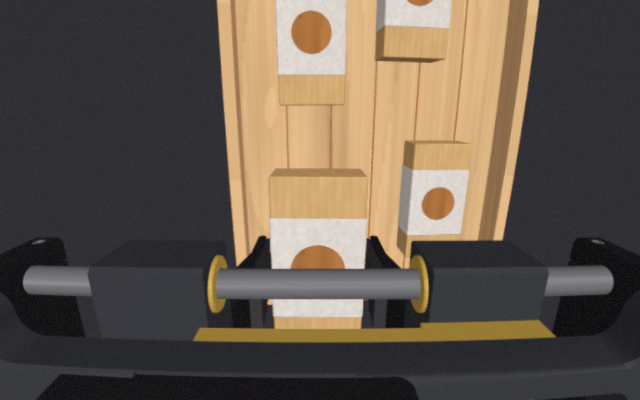

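All three placed boxes lie flat in the tray, at (311,50), (413,30) and (436,200). The fourth is over its free quarter.

```bash
python3 -m crank '0.03 -0.025 0.1 0 -1;0 0 0.15 0 -1;0 0 0.1 0 -1;0 0 0.03 0 -1;0 0 0 0 -1;0 0 0.02 0 -1;0 0 0 0 -1'; python3 -c "
from h import *
plan(.4713,.2746,.0155,143.2)"
```

```text
time: 84.1
ee_pos: [0.4716, 0.2758, 0.0241]
eef_rot: [0.315, 0.948, 0.035, 0.032]
ft_force: [-0.4, -0.6, -1.0]
width: 0.0438
grip_force: 20.0
t 84.1 at [0.4716 0.2758 0.0241] hd 143.1 | shift [-0.001 -0.009  0.042] rows>= 1 | turn -0.0011 rows>= 1 w 0.0438
```

```bash
python3 -m crank '0 -0.005 0.02 0 -1;0 0 0.015 0 -1;0 0 0.008 0 -1;0 0 0 0 -1'; python3 -m crank '0 0 0 0 -0.1;0 0 0 0 0.1;0 0 0 0 0.3;0 0 0 0 0.3;0 0 -0.1 0 0.3;0 0 -0.2 0 0.3;0 0 -0.22 0 1;0 0 -0.22 0 1;0 0 -0.22 0 1'; python3 -c "
from h import *
plan(.44,.1,.3,143.2);s=read_state();print(s['joint_positions'].round(3))"
```

```text
time: 84.5
ee_pos: [0.4714, 0.2753, 0.0148]
eef_rot: [0.315, 0.948, 0.035, 0.032]
ft_force: [0.9, -0.8, 3.0]
width: 0.0434
grip_force: 20.0
time: 85.4
ee_pos: [0.4545, 0.2664, 0.2071]
eef_rot: [0.315, 0.948, 0.035, 0.031]
ft_force: [1.2, -0.1, 1.3]
width: 0.073
grip_force: 0.0
t 85.4 at [0.4545 0.2664 0.2071] hd 143.2 | shift [-0.457 -0.669 -0.507] rows>= 4 | turn -0.0002 rows>= 1 w 0.073
[ 0.41   0.186 -1.119  1.778  0.197  1.196  0.171]
```

```bash
python3 -m crank '-0.11 -0.16 -0.12 0 1;-0.11 -0.16 -0.12 0 1;-0.11 -0.16 -0.12 0 1;-0.11 -0.16 -0.12 0 1;0 0 -0.2 0 1;0 0 0 0 1;0 0 0 0 1'; python3 up.py
python3 - <<'E'
from m import *
c=view("wrist"); H=cv2.cvtColor(c["img"],cv2.COLOR_BGR2HSV); w=cv2.inRange(H,(0,0,150),(180,45,255)); w[238:]=0
print("tray sleeves z32 (true sleeve ~44 wide)");[print(r) for r in rects(c,cv2.morphologyEx(w,cv2.MORPH_CLOSE,np.ones((3,3))),.032,200)]
c=view("scene"); H=cv2.cvtColor(c["img"],cv2.COLOR_BGR2HSV)
b=cv2.inRange(H,(6,60,90),(20,190,255))|cv2.inRange(H,(0,0,130),(180,59,255)); b[:150]=0;b[235:]=0;b[:,:170]=0;b[:,280:]=0
print("left box z12",rects(c,cv2.morphologyEx(b,cv2.MORPH_CLOSE,np.ones((5,5),np.uint8)),.012,100))
w=cv2.inRange(H,(0,0,150),(180,40,255)); w[:190]=0;w[265:]=0;w[:,230:]*=1
print("white near rack z100",[ (r[:4],r[5]) for r in rects(c,w,.1,60)])
E
```

```text
time: 86.1
ee_pos: [0.4386, 0.1054, 0.3337]
eef_rot: [0.315, 0.948, 0.035, 0.032]
ft_force: [-0.4, 1.0, -0.2]
width: 0.0872
grip_force: 0.0
scene px [272. 258.] wh 19 11 z30: [ 0.653 -0.221] tool [-356. -160.]
scene px [311. 250.] wh 19 11 z30: [ 0.649 -0.122] tool [-293.  -83.]
scene px [348. 244.] wh 22 18 z30: [ 0.647 -0.026] tool [-233.   -7.]
scene px [383. 237.] wh 24 19 z30: [0.645 0.069] tool [-175.   68.]
scene px [412. 233.] wh 24 21 z30: [0.646 0.148] tool [-128.  131.]
side px [383. 228.] wh 23 18 z30: [ 0.633 -0.228] tool [-343. -177.]
side px [365. 204.] wh 14 15 z30: [ 0.62  -0.126] tool [-272. -104.]
side px [354. 181.] wh 9 15 z30: [ 0.621 -0.021] tool [-210.  -19.]
side px [340. 156.] wh 16 30 z30: [0.621 0.114] tool [-129.   90.]
tray sleeves z32 (true sleeve ~44 wide)
(608, 172, 111, 52, 51.2, [403, 227])
(726, 340, 153, 80, 50.9, [522, 219])
(524, 347, 55, 51, 52.4, [473, 105])
(469, 274, 51, 51, 53.6, [410, 103])
(407, 403, 54, 15, 57.9, [465, 5])
(380, 338, 51, 41, 56.1, [415, 16])
(115, -49, 127, 80, 49.9, [38, 21])
left box z12 [(529, -220, 65, 58, -1.6, [268, 226]), (352, -266, 118, 54, 20.5, [246, 187])]
white near rack z100 [((576, -695, 107, 15), [71, 249]), ((767, 281, 133, 128), [487, 243]), ((558, -594, 137, 54), [116, 234]), ((627, -119, 108, 53), [310, 226]), ((658, -70, 455, 154), [335, 242]), ((632, 78, 103, 72), [388, 216]), ((448, -774, 114, 53), [55, 214]), ((637, 157, 121, 63), [417, 213]), ((596, 300, 41, 35), [464, 194]), ((427, -724, 192, 36), [71, 206])]
```

```bash
python3 -c "
from bench import workorder; print(workorder.close_job())"
```

```text
the job is handed in; nothing more can be done
None
```

Job handed in at about 86 s of the 210 s: the final camera check placed all five cartons standing in one row in the rack and four biscuit boxes flat in the tray, with the fifth left untouched, flat on the glass; no verdict came back.

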